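# Tag the batch and set its bell timer

## Task

The batch in the jar rack is starting its time: stand the folded tag astride the rack's rail, between the two posts and let go, and on the wind-up timer turn the pointer clockwise past the broad top mark to wind it fully, then back down to the small steel clip on the rim that marks this recipe's minutes. Do not knock over or shove any of the jars; the pointer can be pushed round with a fingertip.

Things in the scene. Friction and masses are not known exactly. Their poses are not given: they have to be found in the camera images.
- timer: Wind-up timer screwed down, face up: 150 square wooden base, steel case 136 dia, white dial 42 above the bench. Origin: on the dial's axis at bench level; z up. Zero mark (black dot) on its -x side; 60 minutes run clockwise (from above) over 300 degrees (5.24 rad), a mark each 5 minutes; the last, top mark (60) is a broad long black bar; blank from there to zero.
- pointer (a joint): Angle of the timer's pointer in rad, clockwise seen from above: 0 at the zero mark, 5.24 at the top mark, a hard stop at 5.67 (and at 0). At angle q the pointer points along the timer's -x axis turned clockwise by q. It stays where it is left; turning takes about 0.07 N m.
- pointer_tip (a point): Outer end of the pointer, 50 from the timer's axis, 60 above the bench. The pointer is a black upright bar, 8 thick, from the axis to 50 radius on one side only, its lower edge 3 above the dial, its top 33 above the dial (75 above the bench); a hub of 14 radius, 15 high, surrounds the axis. The dial is otherwise clear.
- clip: Small steel clip fixed on the timer's rim, the set mark; it does not move. Body origin: on the timer's axis, 42 above the bench; the clip sits on the body's -x side (block from 65 to 78 radius, nib reaching in to 50 radius, up to 48 above the bench). Somewhere between the 20 and 45 minute marks.
- clip_mark (a point): The point at 50 mm radius from the timer's axis, in line with the clip and at the height of pointer_tip: the pointer's tip is here when the pointer is set.
- rack: Jar rack fixed to the bench: wooden board 170 (x, from -30 to +140) x 250 (y) x 18 high, carrying a horizontal steel rail along its y on two posts, and three jars behind it (+x). Origin: at bench level under the middle of the rail.
- rail_mid (a point): Middle of the rail's axis, 150 above the bench. Rail: 12 mm dia, along the rack's y, posts 220 apart (14 dia, with 18 dia knobs). The jars' centres are 95 mm behind it, their tops at most 122 above the bench.
- tag_grip (a point): Folded brown tag, 40-85 g: inverted V standing on its two leg edges, 70 long (y), 64 wide at the foot (x); on its roof an upright wooden spine 10 thick (x) x 50 long (y), 60 to 100 above the foot. Point: mid-spine, 84 above the foot. Mouth between the feet 54 wide, 14 under the roof; roof 24 wide, underside 29 below this point, upper face 24 below. Hung on the rail, the point is 35 above the rail's axis.
- rackjar0_mid (a point): Loose preserving jar, 66 dia x 98 tall, on the rack's board behind the rail (right-hand place seen along the rack's +x). Point: its middle.
- rackjar1_mid (a point): Loose preserving jar, 66 dia x 104 tall, middle place on the rack's board. Point: its middle.
- rackjar2_mid (a point): Loose preserving jar, 66 dia x 94 tall, left-hand place on the rack's board. Point: its middle.
- spicejar_mid (a point): Loose small jar, 54 dia x 62 tall, standing on the bench about 120 mm from the timer's axis. Point: its middle.
- talljar_mid (a point): Loose tall jar, 84 dia x 130 tall, at the back middle of the bench. Point: its middle.
There are look-alikes about, which are no part of the job. Leave any purple or turquoise look-alike of the part that bears tag_grip alone.

How it is judged:
By the outcome, as a careful person would: the job done as asked, in the order asked, and still so for the second after the job is handed in, with the robot touching nothing.
It also fails if it takes over 67 s, if anything falls off the work surface, if the arm or the gripper's body presses on something with over 40 N, if the wrist force passes 120 N, or if a joint passes its speed limit or range.

## Robot

A 6-joint arm with a two-finger parallel gripper is mounted at the origin on the work surface. World frame = base frame: x ahead of the robot, y to its left, z up, the work surface at z = 0. Lengths are in m, angles in rad, forces in N, time in s.
With the tool pointing down it reaches from about 0.4 to 0.925 m from the base axis. Payload 3.4 kg.
Tool frame: the origin (TCP) lies at the very end of the fingers, on their centre line; the grasp point (between the pads) lies 19 mm behind it (robot.hold_point_z is the distance from the TCP to the grasp point, in m); y points along the fingers, x is the direction in which the jaws open and shut, and the axes are right-handed (so a half turn about y gives the same grasp; the last joint's range is limited). The gripper opens to 85 mm and grips with 20 to 120 N. Pads are 22 mm wide; open, the fingers measure 114 mm over their backs; the gripper's body (76 mm by 85 mm) begins 54 mm behind the grasp point. The pads swing forward as they close: fully open they stand 13 mm farther back than shut.
Start: joints at [1.117, 0.307, 1.506, -0, 1.328, -0.073], TCP at [0.214, 0.534, 0.231] pointing down, gripper open.
Joint ranges: [-3.12, 3.12], [-1.05, 2.28], [0.14, 2.33], [-1.42, 4.57], [0.1, 2.73], [-2.68, 2.68]. Speed limits (rad/s): [2.57, 2.57, 3.14, 3.14, 3.14, 3.14].

## Interface

Orientations are given as a unit quaternion [x, y, z, w].
In Python, from workcell import robot gives the robot as it stands.
- The arm moves only by the tool send_rows, never from a script. Its argument "moves" is a list of rows, each a list of 2 entries, a list of its own where there are three numbers: the shift along the tool's x, y, z normalised to -1 to 1, where 1 is 5 cm, then the turn, a rotation vector about the tool's x, y, z normalised to -1 to 1, where 1 is 60 degrees. In form: [[[dx, dy, dz], [rx, ry, rz]], ...]. A call has 1 to 10 rows; each row shifts and turns the pose as measured when the row begins, along the tool's axes as they then stand; what a row does not reach is not made up. A row lasts 1/10 s, in which the tool goes at most 50 mm and 8.59 degrees, less where a joint would pass 70% of its speed; a pose out of reach is approached as far as the arm can. A call with a number of a shift or a turn outside -1 to 1 is refused whole. A call with a gripper value outside its range is refused whole. "hand" is the closure, from -1 (fully open) to 1 (shut), set as the call begins (left out, the last holds). The fingers move at their own pace and stop on an object; "squeeze" is the grip in N (left out, the last holds). Time passes only in rows, so rows that do not move let the fingers close. It gives the time, the measured TCP pose, the force and the opening at its end, in the units of the state.
- robot.get_obs(): the state, without advancing time (a new reading comes with each control period).
- robot.capture(name): name is "scene" or "side" or "wrist"; returns the picture (480x640x3 uint8, red, green, blue); there is no depth.
- robot.calibration(name): a dict with "K" (3x3 intrinsics, pixels), "R" (3x3) and "t" (3): a world point X has camera coordinates R X + t. Camera axes: x right, y down, z forward; pixel columns grow to the right and rows downward; lengths in m; the calibration is good to about 2 mm. A picture is of the moment at which its call begins: read the wrist's pose just before it. calibration takes no time and is no camera call; for the wrist camera it gives the pose at the moment of the call.
- robot.sign_off(): hands the job in, once; it reports no verdict.
The state is a dict: "clock": time; "q": joint angles; "qvel": joint speeds; "joint_torque": joint torques, N m; "tcp_pos": TCP position; "orientation": TCP orientation; "contact_force": force on the tool from outside, world axes, zero at the start; "moment": the same for the moment, N m; "gripper_width": finger opening in m.
Only numpy, scipy, OpenCV 4.12 (cv2) and the standard library are available. Lean on these libraries where they do the work, as an engineer would, in place of code of your own. Each camera call takes 0.05 s, during which the arm holds its last target.

## Working session

There is one attempt and no reset: what is moved stays moved. The work goes in short steps, Python scripts to look and compute and a tool call to move; the robot and the scene stay as the last step left them, time stands still between calls to the robot, and variables do not carry over. Pictures are saved under pics/ and viewed, and the job is handed in when it is done.

Besides the shell and the picture viewer there is one more tool, called as a command line: name --argument value ..., lists and objects as JSON in quotes. send_rows: Moves the arm, as the interface text tells. Its arguments: {"type":"object","properties":{"moves":{"type":"array"},"hand":{"type":"number"},"squeeze":{"type":"number"}},"required":["moves"]}

```bash
ls; mkdir -p pics
python3 - <<'E'
from workcell import robot
import cv2
print(robot.get_obs())
for n in ("scene","side","wrist"):
    c=robot.calibration(n); print(n,c)
    cv2.imwrite(f"pics/{n}0.png",robot.capture(n)[:,:,::-1])
E
```

```text
pics
{'clock': 0.0, 'q': array([ 1.11644483e+00,  3.07544305e-01,  1.50768559e+00, -3.18194269e-05,
        1.32838407e+00, -7.35458150e-02]), 'qvel': array([ 2.85011290e-04,  5.45647630e-05, -5.23682559e-04,  9.68041962e-05,
        1.59717396e-03, -2.88360765e-04]), 'joint_torque': array([-3.43658030e-04, -4.57543588e+01, -2.51917076e+01,  1.55004186e-04,
        1.29684160e-02,  5.91506875e-06]), 'tcp_pos': array([0.21345862, 0.53315496, 0.23039287]), 'orientation': array([ 0.58595491,  0.39572462, -0.39695307, -0.585224  ]), 'contact_force': array([ 0.25392678, -0.01520982,  0.12373565]), 'moment': array([ 0.00499778,  0.00979755, -0.02233281]), 'gripper_width': 0.0850688508985287}
scene {'K': array([[443.73885773,   0.        , 326.22201215],
       [  0.        , 443.73885773, 239.88038898],
       [  0.        ,   0.        ,   1.        ]]), 'R': array([[-0.41620483,  0.90918803, -0.01227475],
       [ 0.76467767,  0.34268343, -0.54574365],
       [-0.49197724, -0.23652737, -0.83786228]]), 't': array([ 0.23061516, -0.36962833,  1.39791437])}
side {'K': array([[544.65011978,   0.        , 321.20981691],
       [  0.        , 544.65011978, 241.62804745],
       [  0.        ,   0.        ,   1.        ]]), 'R': array([[ 0.87640731, -0.48117912, -0.0194137 ],
       [-0.25783156, -0.43479598, -0.86282984],
       [ 0.4067347 ,  0.76119584, -0.50512154]]), 't': array([-0.45193558,  0.24719169,  0.99825579])}
wrist {'K': array([[388.40197595,   0.        , 318.33598613],
       [  0.        , 388.40197595, 238.35730409],
       [  0.        ,   0.        ,   1.        ]]), 'R': array([[ 0.37098541,  0.92863698, -0.00178473],
       [ 0.8831641 , -0.3522239 ,  0.3097733 ],
       [ 0.28703832, -0.11649758, -0.95080877]]), 't': array([-0.57270156, -0.03932091,  0.38058551])}
```

View pics/scene0.png

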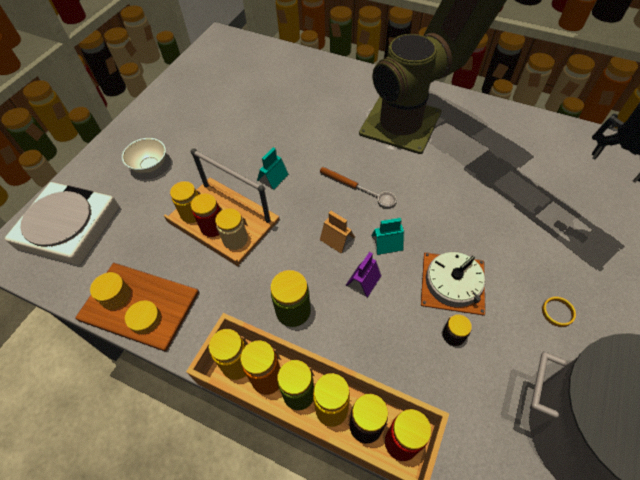

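View pics/side0.png

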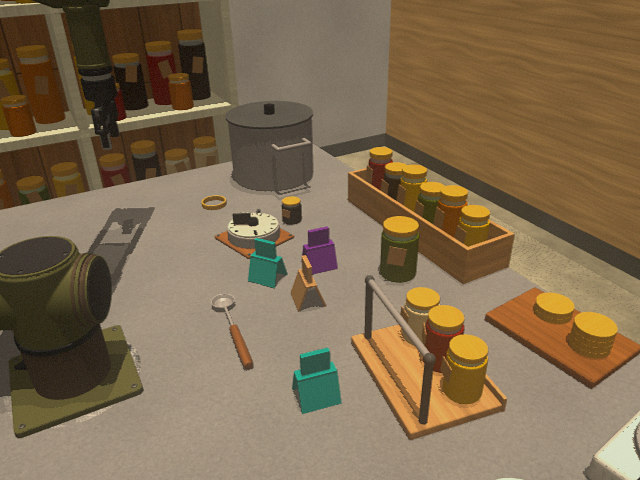

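View pics/wrist0.png

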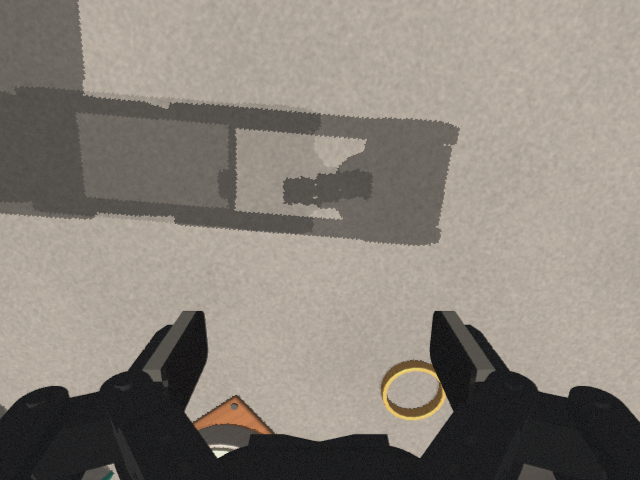

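Scene: the brown folded tag is at about (336,231). Three objects could be mistaken for it: turquoise at (273,168), turquoise at (389,236) and purple at (366,275). I choose the brown one by the description and will check it in a close crop. The timer is at (456,278), the spice jar at (457,329), and the rack rail runs from (195,155) to (265,187).

Run:
```python
import cv2,numpy as np
s=cv2.imread('pics/scene0.png'); d=cv2.imread('pics/side0.png')
def crop(im,x,y,w,h,f): return cv2.resize(im[y:y+h,x:x+w],None,fx=f,fy=f,interpolation=cv2.INTER_CUBIC)
cv2.imwrite('pics/c1.png',np.hstack([crop(s,310,200,80,100,5),crop(d,270,230,80,100,5)]))
cv2.imwrite('pics/c2.png',crop(s,410,240,100,75,8))
cv2.imwrite('pics/c3.png',np.hstack([crop(s,160,140,125,125,3.2),crop(d,345,270,160,160,2.5)]))
cv2.imwrite('pics/c4.png',crop(d,210,190,100,75,8))
```

```text
(no output)
```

View pics/c1.png

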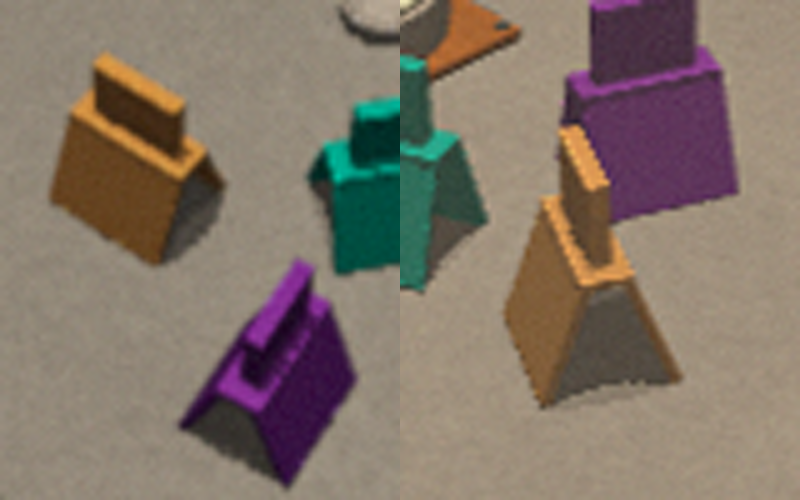

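View pics/c2.png

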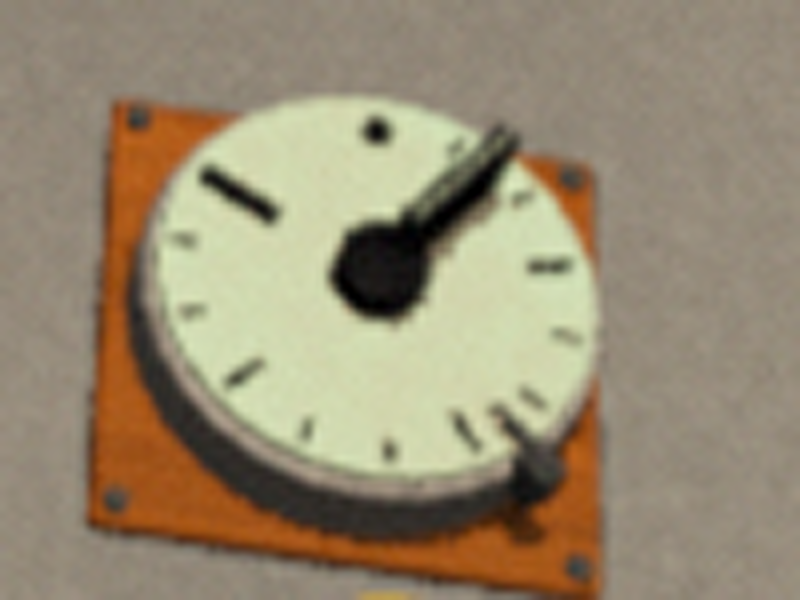

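View pics/c3.png

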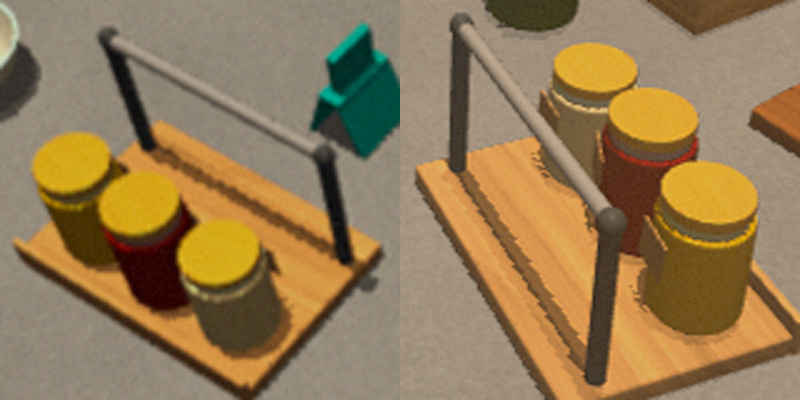

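View pics/c4.png

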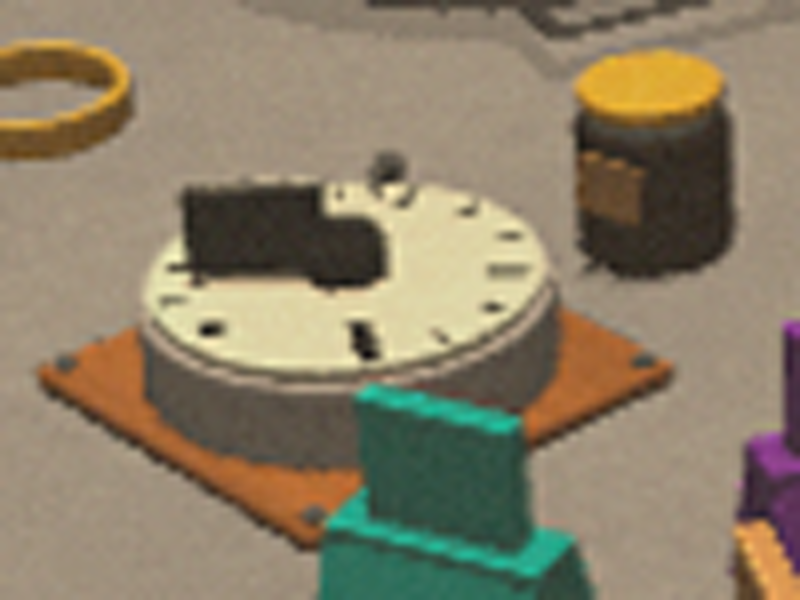

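The crop confirms it: the brown tag, standing, with an upright spine. Its spine top centre is near scene (338,216) and side (306.6,261.6). The timer's zero dot is at scene (457,256), the clip nib at (474,293), and the pointer points roughly at 8 minutes.

```bash
cat > h.py <<'E'
import numpy as np, cv2
from scipy.spatial.transform import Rotation as Ro
def P(c): return c['K']@np.hstack([c['R'],c['t'][:,None]])
def tri(ca,a,cb,b):
    X=cv2.triangulatePoints(P(ca),P(cb),np.array(a,float).reshape(2,1),np.array(b,float).reshape(2,1)); X=(X[:3]/X[3]).ravel()
    e=[np.round(proj(c,X)-np.array(p),1) for c,p in((ca,a),(cb,b))]
    return X,e
def proj(c,X):
    x=c['K']@(c['R']@np.array(X)+c['t']); return x[:2]/x[2]
def ray(c,p,z):
    d=c['R'].T@np.linalg.inv(c['K'])@np.array([p[0],p[1],1.]); o=-c['R'].T@c['t']
    return o+d*(z-o[2])/d[2]
E
cat > a.py <<'E'
from h import *
from workcell import robot
S=robot.calibration('scene');D=robot.calibration('side')
np.set_printoptions(precision=4,suppress=True)
def s1(x,y):return (x/5+310-.4,y/5+200-.4)
def d1(x,y):return ((x-400)/5+270-.4,y/5+230-.4)
for n,a,b in (('top centre',s1(141,80),d1(583,158)),('top end far',s1(103,58),d1(600,185)),('top end near',s1(178,100),d1(569,130)),
  ('roofL',s1(72,107),d1(545,200)),('foot lowR',s1(160,264),d1(680,380))):
    print(n,*tri(S,a,D,b))
def s3(x,y):return (x/3.2+160-.35,y/3.2+140-.35)
def d3(x,y):return ((x-400)/2.5+345-.3,y/2.5+270-.3)
A=tri(S,s3(108,36),D,d3(610,217)); B=tri(S,s3(322,153),D,d3(461,22)); print('knobs',A,B,np.linalg.norm(A[0]-B[0]))
def s2(x,y):return (x/8+410-.45,y/8+240-.45)
def d4(x,y):return (x/8+210-.45,y/8+190-.45)
print('dot',tri(S,s2(377,131),D,d4(210,328)),ray(S,s2(377,131),.042))
for c,im,n in((S,'scene',0),(D,'side',1)):
    im=cv2.imread(f'pics/{im}0.png').astype(int); 
    b,g,r=im[...,0],im[...,1],im[...,2]
    m=((g>r-2)&(g>150)).astype(np.uint8)*255
    if n==0: m[:240]=0;m[315:]=0;m[:,:410]=0;m[:,500:]=0
    else: m[:200]=0;m[250:]=0;m[:,:215]=0;m[:,290:]=0
    cs,_=cv2.findContours(m,cv2.RETR_EXTERNAL,cv2.CHAIN_APPROX_NONE)
    k=cv2.convexHull(max(cs,key=cv2.contourArea))[:,0]
    w=np.array([ray(c,p,.042)[:2] for p in k])
    # circle fit
    q,*_=np.linalg.lstsq(np.c_[2*w,np.ones(len(w))],(w**2).sum(1),rcond=None)
    print('dial',n,q[:2],np.sqrt(q[2]+q[:2]@q[:2]),len(k))
C=q
for n,p,z in(('dot',(377,131),.042),('bar out',(205,172),.042),('bar in',(277,217),.042),('nib in',(500,408),.046),('clip blk',(540,468),.048),('ptip top',(512,135),.075),('30',(390,450),.042),('45?',(243,375),.042)):
    print(n,ray(S,s2(*p),z))
for n,p,z in(('nib',(400,190),.046),('blk',(388,165),.048),('bar',(365,340),.042),('dot',(210,328),.042),('ptip top',(183,190),.075)):
    print('side',n,ray(D,d4(*p),z))
E
python3 a.py
```

```text
top centre [ 0.4788 -0.0036  0.0982] [array([-0.6,  0.4]), array([-0.5, -0.2])]
top end far [ 0.4749 -0.026   0.0986] [array([-0.7,  0.4]), array([-0.6, -0.2])]
top end near [0.4832 0.0178 0.0991] [array([-0.6,  0.4]), array([-0.5, -0.2])]
roofL [ 0.4714 -0.0196  0.082 ] [array([ 8.5, -5.5]), array([7.7, 2.5])]
foot lowR [ 0.5146  0.0059 -0.0323] [array([-6.9,  4. ]), array([-5.8, -2. ])]
knobs (array([ 0.4771, -0.4065,  0.1517]), [array([-0.2,  0.1]), array([-0.2, -0. ])]) (array([ 0.5131, -0.1906,  0.152 ]), [array([-0.,  0.]), array([-0., -0.])]) 0.21879059607082713
dot (array([0.432 , 0.2944, 0.0414]), [array([ 0.1, -0.1]), array([0.1, 0. ])]) [0.4326 0.2943 0.042 ]
dial 0 [0.4833 0.3073] 0.06389090394996028 31
dial 1 [0.481 0.215] 0.02321414571776919 9
dot [0.4326 0.2943 0.042 ]
bar out [0.4679 0.2509 0.042 ]
bar in [0.4741 0.2751 0.042 ]
nib in [0.5117 0.3515 0.046 ]
clip blk [0.5269 0.3665 0.048 ]
ptip top [0.4402 0.3289 0.075 ]
30 [0.5354 0.3266 0.042 ]
45? [0.5294 0.2812 0.042 ]
side nib [0.5181 0.3431 0.046 ]
side blk [0.5205 0.3583 0.048 ]
side bar [0.4709 0.2613 0.042 ]
side dot [0.4316 0.2936 0.042 ]
side ptip top [0.4382 0.3257 0.075 ]
```

The numbers agree with the sizes given:
- **Tag:** top at 0.098, and its y axis is about 10.7° off the world y axis.
- **Rail:** knob spacing 0.219 and height 0.152.
- **Timer:** dial radius 0.064. The angle from dot to bar is 300° as expected.

Next I'll write a planner that prints the row numbers for a move.

```bash
cat > plan.py <<'E'
from h import *
from workcell import robot
def yaw(R): return np.degrees(np.arctan2(R[1,2],R[0,2]))
def Rt(y):
    y=np.radians(y); z=np.array([np.cos(y),np.sin(y),0]); yy=np.array([0,0,-1.]); return np.c_[np.cross(yy,z),yy,z]
def state():
    o=robot.get_obs(); return o,np.array(o['tcp_pos']),Ro.from_quat(o['orientation']).as_matrix()
def line(p,y,N):
    """print rows for straight line to p, tool z yaw y(deg), N rows; first row levels tilt"""
    o,p0,R0=state(); y0=yaw(R0); y=y0+((y-y0+180)%360-180)
    print('from',p0.round(4),'yaw',round(y0,1),'j6',round(np.degrees(o['q'][5]),1),'t',round(o['clock'],1))
    for i in range(N):
        a=Rt(y0+(y-y0)*i/N); d=a.T@((np.array(p)-p0)/N)/.05
        rv=[0,-(y-y0)/N/60,0]
        if i==0: rv=Ro.from_matrix(R0.T@Rt(y0+(y-y0)/N)).as_rotvec(degrees=True)/60
        print([list(map(float,np.round(d,2))),list(map(float,np.round(rv,3)))],end=',\n')
E
python3 - <<'E'
from plan import *
line([0.479,-0.004,0.19],79.3,20)
S=robot.calibration('scene')
for n,p,z in(('teal2 top',(389,222),.1),('purple top',(370,262),.1),('teal1',(271,154),.1),('spice top',(459,322),.062)): print(n,ray(S,p,z).round(3))
E
```

```text
from [0.2135 0.5333 0.2306] yaw 158.2 j6 -4.2 t 0.1
[[-0.4, 0.04, -0.45], [-0.0, 0.066, -0.002]],
[[-0.37, 0.04, -0.47], [0.0, 0.066, 0.0]],
[[-0.34, 0.04, -0.5], [0.0, 0.066, 0.0]],
[[-0.3, 0.04, -0.52], [0.0, 0.066, 0.0]],
[[-0.26, 0.04, -0.54], [0.0, 0.066, 0.0]],
[[-0.23, 0.04, -0.56], [0.0, 0.066, 0.0]],
[[-0.19, 0.04, -0.57], [0.0, 0.066, 0.0]],
[[-0.15, 0.04, -0.58], [0.0, 0.066, 0.0]],
[[-0.11, 0.04, -0.59], [0.0, 0.066, 0.0]],
[[-0.07, 0.04, -0.6], [0.0, 0.066, 0.0]],
[[-0.03, 0.04, -0.6], [0.0, 0.066, 0.0]],
[[0.02, 0.04, -0.6], [0.0, 0.066, 0.0]],
[[0.06, 0.04, -0.6], [0.0, 0.066, 0.0]],
[[0.1, 0.04, -0.59], [0.0, 0.066, 0.0]],
[[0.14, 0.04, -0.58], [0.0, 0.066, 0.0]],
[[0.18, 0.04, -0.57], [0.0, 0.066, 0.0]],
[[0.22, 0.04, -0.56], [0.0, 0.066, 0.0]],
[[0.25, 0.04, -0.54], [0.0, 0.066, 0.0]],
[[0.29, 0.04, -0.52], [0.0, 0.066, 0.0]],
[[0.33, 0.04, -0.5], [0.0, 0.066, 0.0]],
teal2 top [0.446 0.118 0.1  ]
purple top [0.568 0.117 0.1  ]
teal1 [ 0.364 -0.249  0.1  ]
spice top [0.608 0.343 0.062]
```

send_rows --moves '[[[-0.4,0.04,-0.45],[0,0.066,0]],[[-0.37,0.04,-0.47],[0,0.066,0]],[[-0.34,0.04,-0.5],[0,0.066,0]],[[-0.3,0.04,-0.52],[0,0.066,0]],[[-0.26,0.04,-0.54],[0,0.066,0]],[[-0.23,0.04,-0.56],[0,0.066,0]],[[-0.19,0.04,-0.57],[0,0.066,0]],[[-0.15,0.04,-0.58],[0,0.066,0]],[[-0.11,0.04,-0.59],[0,0.066,0]],[[-0.07,0.04,-0.6],[0,0.066,0]]]' --hand -1 --squeeze 30

```text
clock: 1.15
tcp_pos: [0.3449, 0.2551, 0.2072]
orientation: [0.688, 0.166, -0.169, -0.686]
contact_force: [1.1, 0.3, -0.2]
gripper_width: 0.0855
```

Run:
```python
from plan import *
line([0.479,-0.004,0.19],79.3,10)
```

```text
from [0.3449 0.2551 0.2072] yaw 117.4 j6 3.5 t 1.1
[[-0.0, 0.03, -0.58], [0.001, 0.064, -0.004]],
[[0.04, 0.03, -0.58], [0.0, 0.064, 0.0]],
[[0.08, 0.03, -0.58], [0.0, 0.064, 0.0]],
[[0.12, 0.03, -0.57], [0.0, 0.064, 0.0]],
[[0.15, 0.03, -0.56], [0.0, 0.064, 0.0]],
[[0.19, 0.03, -0.55], [0.0, 0.064, 0.0]],
[[0.23, 0.03, -0.54], [0.0, 0.064, 0.0]],
[[0.26, 0.03, -0.52], [0.0, 0.064, 0.0]],
[[0.3, 0.03, -0.5], [0.0, 0.064, 0.0]],
[[0.33, 0.03, -0.48], [0.0, 0.064, 0.0]],
```

send_rows --moves '[[[0,0.03,-0.58],[0,0.064,-0.004]],[[0.04,0.03,-0.58],[0,0.064,0]],[[0.08,0.03,-0.58],[0,0.064,0]],[[0.12,0.03,-0.57],[0,0.064,0]],[[0.15,0.03,-0.56],[0,0.064,0]],[[0.19,0.03,-0.55],[0,0.064,0]],[[0.23,0.03,-0.54],[0,0.064,0]],[[0.26,0.03,-0.52],[0,0.064,0]],[[0.3,0.03,-0.5],[0,0.064,0]],[[0.33,0.03,-0.48],[0,0.064,0]]]'

```text
clock: 2.15
tcp_pos: [0.4773, -0.0174, 0.1906]
orientation: [0.703, -0.079, 0.077, -0.702]
contact_force: [1.0, 0.1, 1.9]
gripper_width: 0.0853
```

Run:
```python
from plan import *
o,p,R=state();print(p.round(4),yaw(R),o['clock'])
c=robot.calibration('wrist');im=robot.capture('wrist')
np.savez('w1.npz',**c)
print('cam',-c['R'].T@c['t'])
print('expected spine top', proj(c,[.4788,-.0036,.1]))
cv2.imwrite('pics/w1.png',im[:,:,::-1])
```

```text
[ 0.4773 -0.0174  0.1906] 77.34979552016682 2.15
cam [0.49296587 0.0593974  0.3330192 ]
expected spine top [318.56354795 220.81453147]
```

View pics/w1.png

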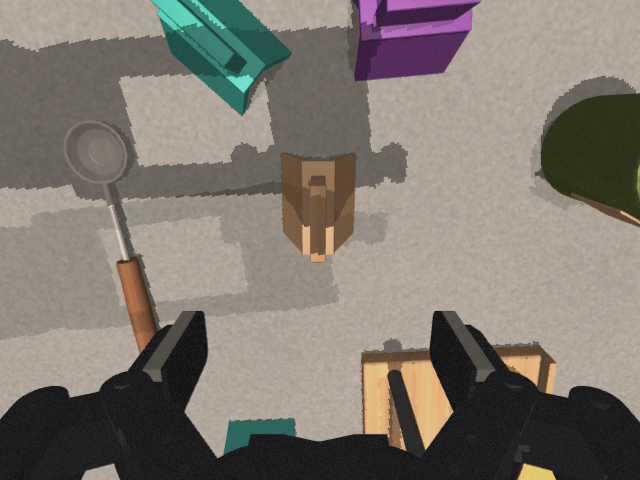

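The wrist view shows the brown tag centred at (318,220), with its spine top running from (317,178) to (318,260). The earlier estimate predicted (318.6,220.8), so the two views agree.

Run:
```python
import cv2
im=cv2.imread('pics/w1.png');cv2.imwrite('pics/w1c.png',cv2.resize(im[145:270,265:370],None,fx=4.6,fy=4.6,interpolation=cv2.INTER_CUBIC))
```

```text
(no output)
```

View pics/w1c.png

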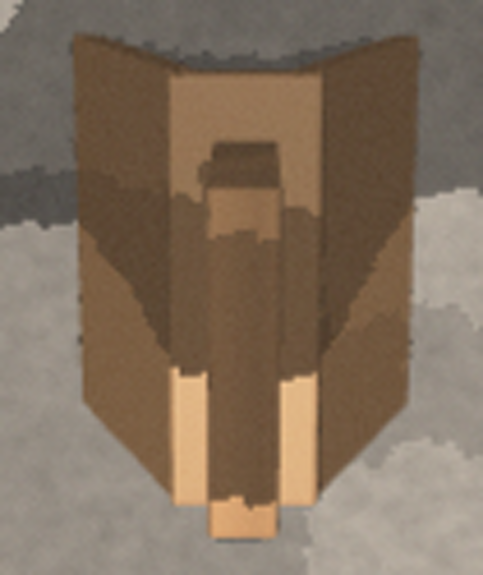

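Run:
```python
from plan import *
c=dict(np.load('w1.npz'))
f=lambda x,y:(x/4.6+265-.4,y/4.6+145-.4)
a=ray(c,f(244,187),.1);b=ray(c,f(243.5,538),.1)
print(a,b,'len',np.linalg.norm(a-b),'width',np.linalg.norm(ray(c,f(209,187),.1)-ray(c,f(279,187),.1)),'centre',(a+b)/2,'yaw',np.degrees(np.arctan2(*(a-b)[[1,0]])))
a=ray(c,f(246.5,72),.06);b=ray(c,f(244,505),.06)
print(a,b,np.linalg.norm(a-b),'roof c',(a+b)/2,np.degrees(np.arctan2(*(a-b)[[1,0]])))
line([*((.4788,-.0036)),.12],80,3)
```

```text
[0.48311611 0.01825592 0.1       ] [ 0.4722236  -0.02998416  0.1       ] len 0.04945454979010222 width 0.009193278428181776 centre [ 0.47766985 -0.00586412  0.1       ] yaw 77.27610233128291
[0.48561659 0.02815572 0.06      ] [ 0.47000554 -0.03971664  0.06      ] 0.06964454735739788 roof c [ 0.47781107 -0.00578046  0.06      ] 77.04691036611503
from [ 0.4803 -0.0213  0.1906] yaw 77.1 j6 5.6 t 2.2
[[-0.04, 0.47, 0.11], [0.004, -0.016, 0.002]],
[[-0.03, 0.47, 0.11], [0.0, -0.016, 0.0]],
[[-0.03, 0.47, 0.11], [0.0, -0.016, 0.0]],
```

send_rows --moves '[[[-0.04,0.45,0.11],[0,0,0]],[[-0.02,0.47,0.1],[0,0,0]],[[0,0.3,0.1],[0,0,0]],[[0,0,0],[0,0,0]]]'

```text
clock: 2.6
tcp_pos: [0.4828, -0.0084, 0.1278]
orientation: [0.704, -0.08, 0.082, -0.701]
contact_force: [-0.9, 0.1, -0.5]
gripper_width: 0.0856
```

Run:
```python
from plan import *
line([.478,-.005,.069],77.2,4)
c=robot.calibration('wrist');im=robot.capture('wrist')
cv2.imwrite('pics/w2.png',im[:,:,::-1])
```

```text
from [ 0.4828 -0.0084  0.1278] yaw 76.8 j6 7.6 t 2.6
[[-0.03, 0.29, 0.01], [0.004, -0.002, 0.004]],
[[-0.03, 0.29, 0.01], [0.0, -0.002, 0.0]],
[[-0.03, 0.29, 0.01], [0.0, -0.002, 0.0]],
[[-0.03, 0.29, 0.01], [0.0, -0.002, 0.0]],
```

View pics/w2.png

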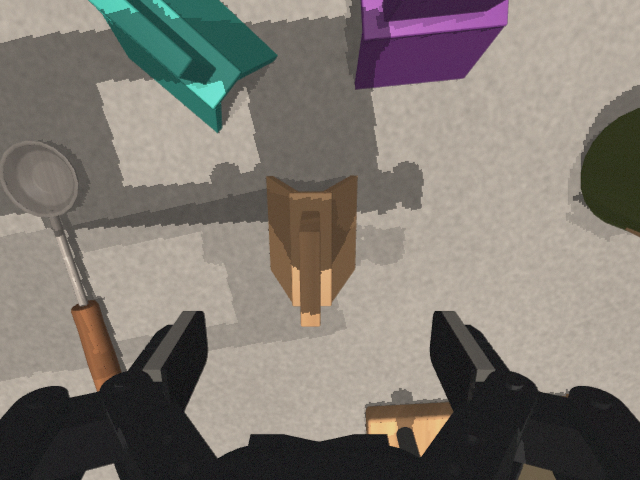

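The tag's spine is centred between the open fingers, sitting about 4 mm to the left, and the planned shift corrects that. Descending and gripping.

send_rows --moves '[[[-0.04,0.29,0.02],[0,0,0]],[[-0.03,0.29,0.01],[0,0,0]],[[-0.02,0.29,0.01],[0,0,0]],[[-0.02,0.29,0],[0,0,0]],[[0,0,0],[0,0,0]]]'

```text
clock: 3.15
tcp_pos: [0.4827, -0.0062, 0.074]
orientation: [0.704, -0.075, 0.085, -0.701]
contact_force: [-0.8, -0.2, -0.5]
gripper_width: 0.0855
```

Run:
```python
from plan import *
line([.478,-.005,.069],77.2,1)
```

```text
from [ 0.4827 -0.0062  0.074 ] yaw 77.0 j6 7.8 t 3.1
[[-0.1, 0.1, 0.0], [0.004, -0.004, 0.014]],
```

send_rows --moves '[[[-0.12,0.1,0],[0,0,0.014]],[[0,0,0],[0,0,0]]]'

```text
clock: 3.35
tcp_pos: [0.4778, -0.0049, 0.0704]
orientation: [0.704, -0.08, 0.081, -0.701]
contact_force: [-0.8, -0.1, -0.6]
gripper_width: 0.0855
```

Run:
```python
from plan import *
line([.478,-.005,.069],77.2,1)
```

```text
from [ 0.4778 -0.0049  0.0704] yaw 77.0 j6 7.7 t 3.4
[[0.0, 0.03, -0.0], [0.004, -0.004, 0.002]],
```

send_rows --moves '[[[0,0,0],[0,0,0]],[[0,0,0],[0,0,0]],[[0,0,0],[0,0,0]],[[0,0,0],[0,0,0]],[[0,0,0],[0,0,0]],[[0,0,0],[0,0,0]],[[0,0,0],[0,0,0]]]' --hand 1 --squeeze 30

```text
clock: 4.05
tcp_pos: [0.48, -0.0052, 0.0729]
orientation: [0.704, -0.078, 0.082, -0.701]
contact_force: [-0.1, 0.1, 0.3]
gripper_width: 0.0095
```

Run:
```python
from plan import *
line([.478,-.005,.23],77.2,6)
```

```text
from [ 0.48   -0.0052  0.0729] yaw 77.0 j6 7.7 t 4.0
[[-0.01, -0.52, -0.0], [0.003, -0.001, 0.007]],
[[-0.01, -0.52, -0.0], [0.0, -0.001, 0.0]],
[[-0.01, -0.52, -0.0], [0.0, -0.001, 0.0]],
[[-0.01, -0.52, -0.0], [0.0, -0.001, 0.0]],
[[-0.01, -0.52, -0.0], [0.0, -0.001, 0.0]],
[[-0.01, -0.52, -0.0], [0.0, -0.001, 0.0]],
```

send_rows --moves '[[[0,-0.4,0],[0,0,0]],[[0,-0.6,0],[0,0,0]],[[0,-0.6,0],[0,0,0]],[[0,-0.6,0],[0,0,0]],[[0,-0.6,0],[0,0,0]],[[0,-0.5,0],[0,0,0]],[[0,-0.2,0],[0,0,0]],[[0,0,0],[0,0,0]]]'

```text
clock: 4.85
tcp_pos: [0.4762, -0.004, 0.2517]
orientation: [0.704, -0.081, 0.079, -0.701]
contact_force: [0.6, 0.0, -0.0]
gripper_width: 0.0095
```

Run:
```python
from plan import *
print(robot.get_obs()['gripper_width'])
line([.495,-.2986,.25],80.5,10)
```

```text
0.009542124269396686
from [ 0.4762 -0.004   0.2517] yaw 77.0 j6 7.7 t 4.8
[[0.17, 0.0, -0.57], [0.004, -0.006, -0.001]],
[[0.17, 0.0, -0.57], [0.0, -0.006, 0.0]],
[[0.16, 0.0, -0.57], [0.0, -0.006, 0.0]],
[[0.16, 0.0, -0.57], [0.0, -0.006, 0.0]],
[[0.16, 0.0, -0.57], [0.0, -0.006, 0.0]],
[[0.15, 0.0, -0.57], [0.0, -0.006, 0.0]],
[[0.15, 0.0, -0.57], [0.0, -0.006, 0.0]],
[[0.14, 0.0, -0.57], [0.0, -0.006, 0.0]],
[[0.14, 0.0, -0.57], [0.0, -0.006, 0.0]],
[[0.14, 0.0, -0.57], [0.0, -0.006, 0.0]],
```

send_rows --moves '[[[0.1,0,-0.4],[0,-0.006,0]],[[0.17,0,-0.6],[0,-0.006,0]],[[0.16,0,-0.6],[0,-0.006,0]],[[0.16,0,-0.6],[0,-0.006,0]],[[0.16,0,-0.6],[0,-0.006,0]],[[0.15,0,-0.6],[0,-0.006,0]],[[0.15,0,-0.6],[0,-0.006,0]],[[0.14,0,-0.6],[0,-0.006,0]],[[0.14,0,-0.5],[0,-0.006,0]],[[0.1,0,-0.3],[0,-0.006,0]]]'

```text
clock: 5.85
tcp_pos: [0.4849, -0.2868, 0.2318]
orientation: [-0.702, 0.066, -0.044, 0.708]
contact_force: [0.8, 0.2, -0.7]
gripper_width: 0.0096
```

Run:
```python
from plan import *
line([.495,-.2986,.25],80.5,1)
for n in ('wrist','scene','side'):
    c=robot.calibration(n)
    print(n,[proj(c,X).round(0) for X in ([.4771,-.4065,.152],[.5131,-.1906,.152])])
    cv2.imwrite(f'pics/{n}3.png',robot.capture(n)[:,:,::-1])
line([.495,-.2986,.25],80.5,1)
```

```text
from [ 0.4849 -0.2868  0.2318] yaw 81.0 j6 -25.6 t 5.8
[[0.24, -0.36, -0.2], [-0.006, 0.009, -0.029]],
wrist [array([340., 410.]), array([351.,  71.])]
scene [array([193., 151.]), array([260., 187.])]
side [array([429., 356.]), array([369., 278.])]
from [ 0.4851 -0.2853  0.2323] yaw 81.0 j6 -25.4 t 6.0
[[0.24, -0.35, -0.23], [-0.007, 0.009, -0.029]],
```

View pics/wrist3.png

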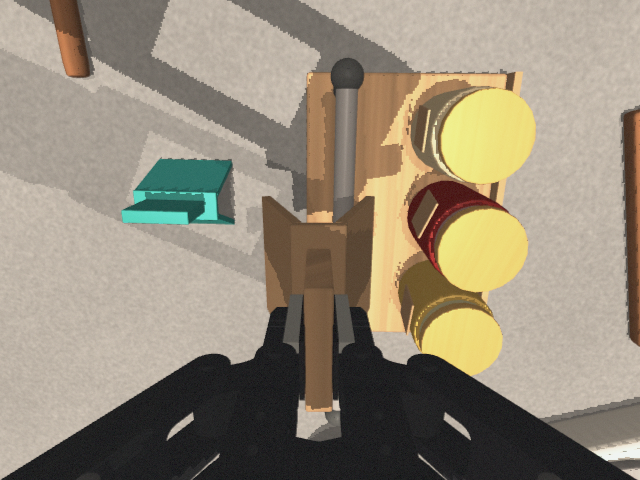

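View pics/scene3.png

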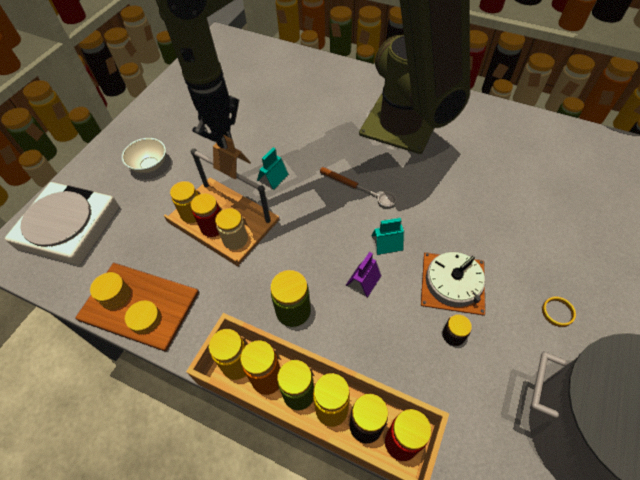

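View pics/side3.png

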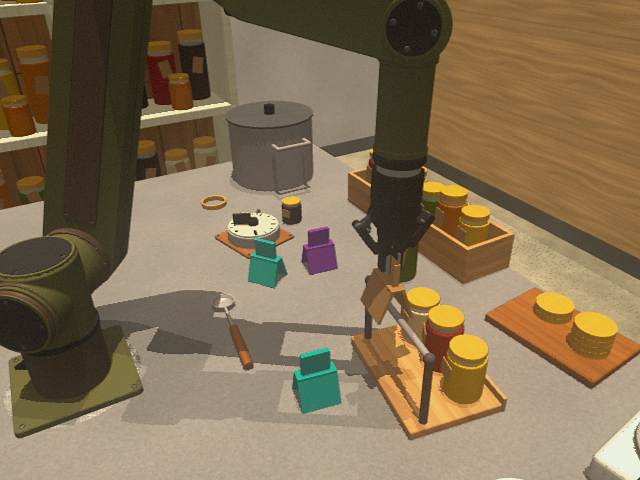

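Run:
```python
import cv2,numpy as np
s=cv2.imread('pics/scene3.png'); d=cv2.imread('pics/side3.png')
def crop(im,x,y,w,h,f): return cv2.resize(im[y:y+h,x:x+w],None,fx=f,fy=f,interpolation=cv2.INTER_CUBIC)
cv2.imwrite('pics/c5.png',np.hstack([crop(s,180,120,100,120,4),crop(d,340,250,100,120,4)]))
```

```text
(no output)
```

View pics/c5.png

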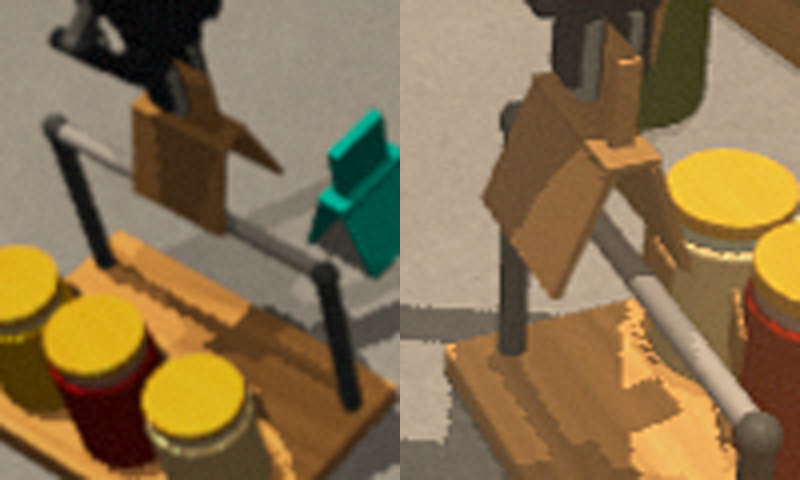

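Run:
```python
from plan import *
np.set_printoptions(precision=4,suppress=True)
S=robot.calibration('scene');D=robot.calibration('side');W=robot.calibration('wrist')
print('r+y',*tri(S,(250.1,162.9),D,(361.6,299.8)))
print('r+y w',*tri(W,(263,197),D,(361.6,299.8)))
print('j-y',*tri(S,(213.6,167.4),D,(412.4,316.9)))
print('j+y w',*tri(S,(236.1,178.1),W,(374,197)))
# rail as seen by the wrist: visible rail centreline (347,75) to (344,215)
print(ray(W,(347,75),.152),ray(W,(344,213),.150))
line([.495,-.2986,.25],80.5,1)
```

```text
r+y [ 0.4605 -0.2477  0.1604] [array([-0.1,  0.1]), array([-0.1, -0. ])]
r+y w [ 0.4584 -0.2484  0.1618] [array([4.9, 2.3]), array([-0.9, -0.1])]
j-y [ 0.5082 -0.3246  0.1576] [array([-0.3,  0.1]), array([-0.3, -0. ])]
j+y w [ 0.5167 -0.2552  0.1597] [array([-0.4, -0. ]), array([-1.4, -2. ])]
[ 0.5113 -0.1905  0.152 ] [ 0.4995 -0.2655  0.15  ]
from [ 0.4851 -0.2853  0.2323] yaw 81.0 j6 -25.4 t 6.0
[[0.24, -0.35, -0.23], [-0.007, 0.009, -0.029]],
```

send_rows --moves '[[[0,-0.25,0],[0,0,-0.025]],[[0.12,-0.1,-0.12],[0,0.006,0]],[[0.12,0,-0.12],[0,0,0]],[[0,0,0],[0,0,0]]]'

```text
clock: 6.4
tcp_pos: [0.4961, -0.2958, 0.2516]
orientation: [-0.702, 0.057, -0.056, 0.708]
contact_force: [0.5, -0.9, -0.6]
gripper_width: 0.0093
```

Run:
```python
from plan import *
line([.4948,-.2986,.19],80.5,4)
```

```text
from [ 0.4961 -0.2958  0.2516] yaw 80.8 j6 -26.2 t 6.4
[[-0.0, 0.31, -0.01], [-0.009, 0.001, -0.002]],
[[-0.0, 0.31, -0.01], [0.0, 0.001, 0.0]],
[[-0.0, 0.31, -0.01], [0.0, 0.001, 0.0]],
[[-0.0, 0.31, -0.01], [0.0, 0.001, 0.0]],
```

send_rows --moves '[[[-0.02,0.25,-0.04],[-0.009,0,0]],[[0,0.25,0],[0,0,0]],[[0,0.25,0],[0,0,0]],[[0,0.2,0],[0,0,0]],[[0,0,0],[0,0,0]]]'

```text
clock: 6.9
tcp_pos: [0.4957, -0.2965, 0.2021]
orientation: [0.705, -0.056, 0.056, -0.705]
contact_force: [-0.1, -0.1, -0.7]
gripper_width: 0.0094
```

Run:
```python
from plan import *
line([.4948,-.2986,.175],80.5,2)
d=robot.capture('side')[:,:,::-1];s=robot.capture('scene')[:,:,::-1]
def crop(im,x,y,w,h,f): return cv2.resize(im[y:y+h,x:x+w],None,fx=f,fy=f,interpolation=cv2.INTER_CUBIC)
cv2.imwrite('pics/c6.png',np.hstack([crop(s,180,120,100,120,4),crop(d,340,250,100,120,4)]))
line([.4948,-.2986,.175],80.5,1)
```

```text
from [ 0.4957 -0.2965  0.2021] yaw 80.9 j6 -26.0 t 6.9
[[-0.01, 0.27, -0.02], [0.0, 0.004, -0.001]],
[[-0.01, 0.27, -0.02], [0.0, 0.004, 0.0]],
from [ 0.4965 -0.2971  0.2035] yaw 80.9 j6 -26.0 t 7.0
[[-0.03, 0.57, -0.03], [0.002, 0.007, 0.001]],
```

View pics/c6.png

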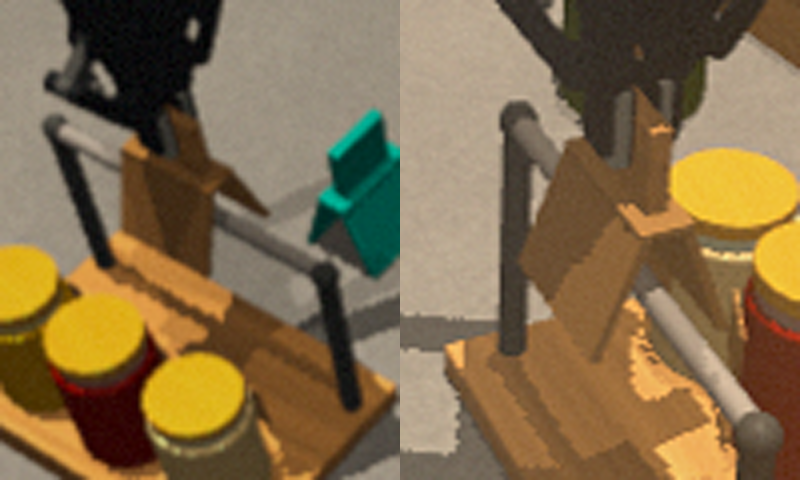

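The tag straddles the rail in both views, with the rail entering and leaving inside the legs. I'll lower it the remaining ~28 mm slowly and watch the force.

send_rows --moves '[[[-0.02,0.15,-0.02],[0,0.004,0]],[[0,0.15,0],[0,0,0]],[[0,0.1,0],[0,0,0]],[[0,0.06,0],[0,0,0]]]'

```text
clock: 7.4
tcp_pos: [0.4964, -0.299, 0.1804]
orientation: [0.706, -0.056, 0.059, -0.704]
contact_force: [-0.0, -0.4, -0.3]
gripper_width: 0.0094
```

send_rows --moves '[[[-0.02,0.06,0],[0,0,0]],[[0,0.06,0],[0,0,0]],[[0,0,0],[0,0,0]]]'

```text
clock: 7.7
tcp_pos: [0.4953, -0.2989, 0.1739]
orientation: [0.706, -0.056, 0.059, -0.703]
contact_force: [-0.4, 0.4, 1.8]
gripper_width: 0.0093
```

send_rows --moves '[[[0,0.03,0],[0,0,0]],[[0,0,0],[0,0,0]]]'

```text
clock: 7.9
tcp_pos: [0.4956, -0.2991, 0.1744]
orientation: [0.706, -0.056, 0.06, -0.703]
contact_force: [0.1, 0.2, -0.4]
gripper_width: 0.0094
```

Run:
```python
from plan import *
print(robot.get_obs()['contact_force'])
w=robot.capture('wrist')[:,:,::-1];d=robot.capture('side')[:,:,::-1];s=robot.capture('scene')[:,:,::-1]
def crop(im,x,y,w,h,f): return cv2.resize(im[y:y+h,x:x+w],None,fx=f,fy=f,interpolation=cv2.INTER_CUBIC)
cv2.imwrite('pics/c7.png',np.hstack([crop(s,180,120,100,120,4),crop(d,340,250,100,120,4)]))
cv2.imwrite('pics/w7.png',w)
```

```text
[ 0.12565645  0.16686072 -0.44879897]
```

View pics/c7.png

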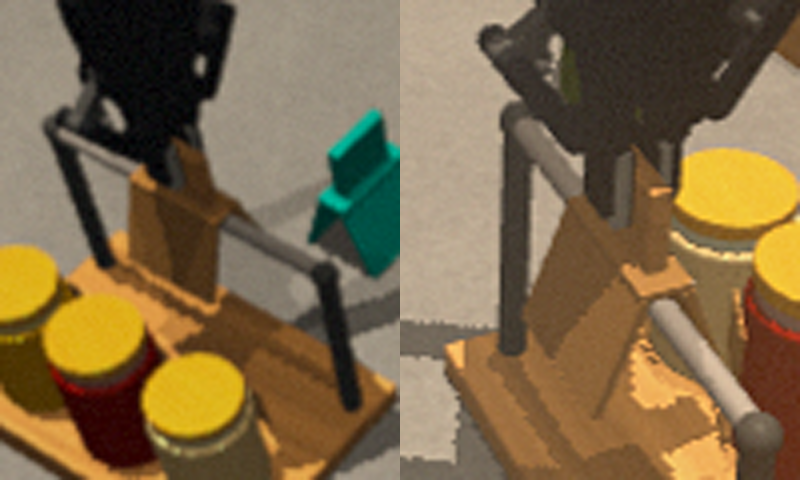

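View pics/w7.png

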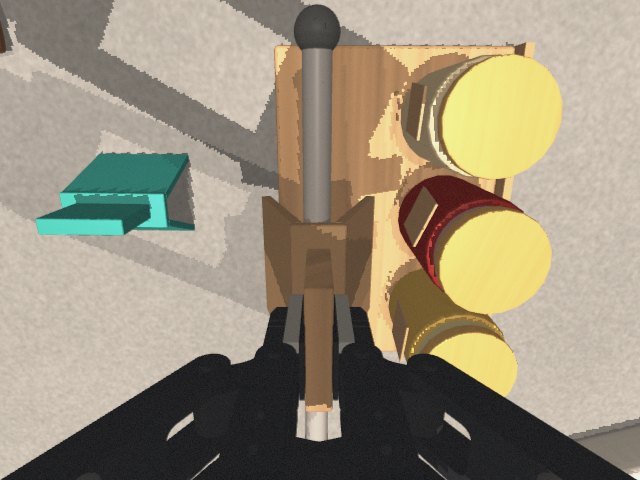

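The rail passes centrally under the roof; in the wrist view the rail axis is at x≈317 and the roof centre at ≈319. I'll press down a little further until contact is clear.

send_rows --moves '[[[0,0.06,0],[0,0,0]],[[0,0.04,0],[0,0,0]]]'

```text
clock: 8.25
tcp_pos: [0.4956, -0.2991, 0.1738]
orientation: [0.707, -0.055, 0.06, -0.703]
contact_force: [-3.4, 1.8, 9.9]
gripper_width: 0.0092
```

send_rows --moves '[[[0,-0.02,0],[0,0,0]],[[0,0,0],[0,0,0]],[[0,0,0],[0,0,0]],[[0,0,0],[0,0,0]],[[0,0,0],[0,0,0]]]' --hand -0.1

```text
clock: 8.75
tcp_pos: [0.4958, -0.2992, 0.1742]
orientation: [0.707, -0.055, 0.06, -0.703]
contact_force: [0.5, 0.4, 0.7]
gripper_width: 0.047
```

Run:
```python
from plan import *
w=robot.capture('wrist')[:,:,::-1]
cv2.imwrite('pics/w8.png',w)
line([.4956,-.2991,.26],80.5,5)
```

```text
from [ 0.4957 -0.2991  0.1742] yaw 80.7 j6 -25.9 t 8.8
[[-0.0, -0.34, 0.0], [0.005, 0.001, 0.007]],
[[-0.0, -0.34, 0.0], [0.0, 0.001, 0.0]],
[[-0.0, -0.34, 0.0], [0.0, 0.001, 0.0]],
[[-0.0, -0.34, 0.0], [0.0, 0.001, 0.0]],
[[-0.0, -0.34, 0.0], [0.0, 0.001, 0.0]],
```

View pics/w8.png

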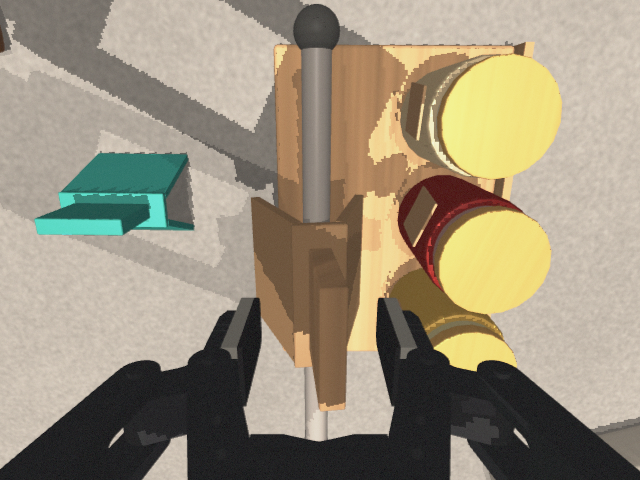

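send_rows --moves '[[[0,-0.2,0],[0,0,0]],[[0,-0.4,0],[0,0,0]],[[0,-0.5,0],[0,0,0]],[[0,-0.5,0],[0,0,0]],[[0,-0.4,0],[0,0,0]],[[0,0,0],[0,0,0]]]'

```text
clock: 9.4
tcp_pos: [0.4947, -0.2984, 0.2789]
orientation: [0.706, -0.056, 0.059, -0.703]
contact_force: [0.1, -0.3, -0.9]
gripper_width: 0.0469
```

Run:
```python
from plan import *
w=robot.capture('wrist')[:,:,::-1];d=robot.capture('side')[:,:,::-1];s=robot.capture('scene')[:,:,::-1]
def crop(im,x,y,w,h,f): return cv2.resize(im[y:y+h,x:x+w],None,fx=f,fy=f,interpolation=cv2.INTER_CUBIC)
cv2.imwrite('pics/c9.png',np.hstack([crop(s,180,120,100,120,4),crop(d,340,250,100,120,4)]))
cv2.imwrite('pics/w9.png',w)
line([.35,0,.26],120,5)
```

```text
from [ 0.4927 -0.2969  0.2746] yaw 80.7 j6 -25.9 t 9.6
[[-0.76, 0.06, 1.08], [0.0, -0.131, -0.001]],
[[-0.6, 0.06, 1.17], [0.0, -0.131, 0.0]],
[[-0.43, 0.06, 1.24], [0.0, -0.131, 0.0]],
[[-0.26, 0.06, 1.29], [0.0, -0.131, 0.0]],
[[-0.08, 0.06, 1.32], [0.0, -0.131, 0.0]],
```

View pics/c9.png

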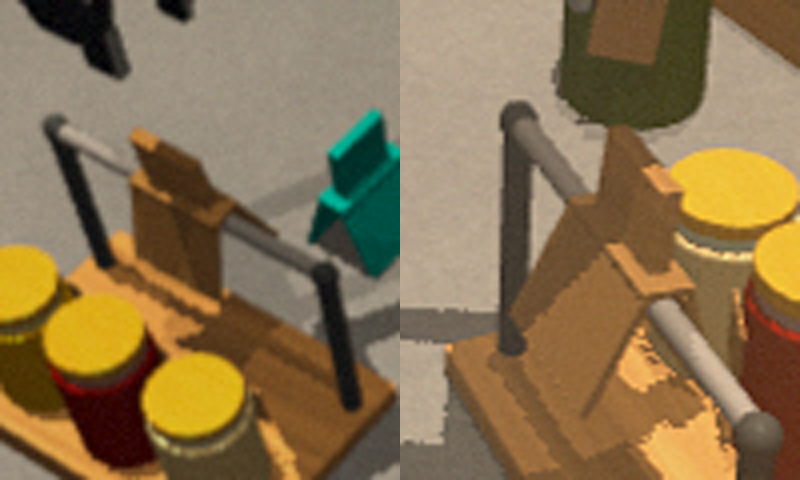

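View pics/w9.png

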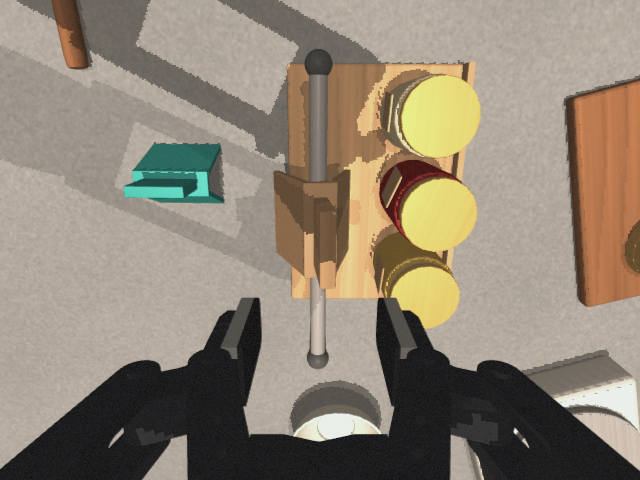

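The tag hangs astride the rail, leaning slightly, midway between the posts. The jars are untouched. Next is the timer.

Run:
```python
from plan import *
line([.48,.30,.25],153.4,16)
```

```text
from [ 0.4927 -0.2969  0.2746] yaw 80.7 j6 -25.9 t 9.6
[[-0.14, 0.03, 0.73], [0.0, -0.076, -0.001]],
[[-0.08, 0.03, 0.74], [0.0, -0.076, 0.0]],
[[-0.02, 0.03, 0.75], [0.0, -0.076, 0.0]],
[[0.04, 0.03, 0.75], [0.0, -0.076, 0.0]],
[[0.1, 0.03, 0.74], [0.0, -0.076, 0.0]],
[[0.16, 0.03, 0.73], [0.0, -0.076, 0.0]],
[[0.21, 0.03, 0.71], [0.0, -0.076, 0.0]],
[[0.27, 0.03, 0.7], [0.0, -0.076, 0.0]],
[[0.32, 0.03, 0.67], [0.0, -0.076, 0.0]],
[[0.38, 0.03, 0.64], [0.0, -0.076, 0.0]],
[[0.43, 0.03, 0.61], [0.0, -0.076, 0.0]],
[[0.47, 0.03, 0.58], [0.0, -0.076, 0.0]],
[[0.52, 0.03, 0.54], [0.0, -0.076, 0.0]],
[[0.56, 0.03, 0.49], [0.0, -0.076, 0.0]],
[[0.6, 0.03, 0.45], [0.0, -0.076, 0.0]],
[[0.63, 0.03, 0.4], [0.0, -0.076, 0.0]],
```

send_rows --moves '[[[-0.1,0,0.5],[0,-0.076,0]],[[-0.08,0,0.74],[0,-0.076,0]],[[-0.02,0.02,0.75],[0,-0.076,0]],[[0.04,0.02,0.75],[0,-0.076,0]],[[0.1,0.02,0.74],[0,-0.076,0]],[[0.16,0.02,0.73],[0,-0.076,0]],[[0.21,0.02,0.71],[0,-0.076,0]],[[0.27,0.02,0.7],[0,-0.076,0]]]'

```text
clock: 10.35
tcp_pos: [0.476, -0.0033, 0.255]
orientation: [-0.682, -0.163, 0.179, 0.69]
contact_force: [-0.1, 0.6, -0.2]
gripper_width: 0.0471
```

Run:
```python
from plan import *
line([.48,.30,.25],153.4,9)
```

```text
from [ 0.476  -0.0033  0.255 ] yaw 118.0 j6 -33.7 t 10.3
[[0.32, 0.01, 0.59], [-0.017, -0.065, -0.017]],
[[0.36, 0.01, 0.57], [0.0, -0.066, 0.0]],
[[0.4, 0.01, 0.54], [0.0, -0.066, 0.0]],
[[0.44, 0.01, 0.51], [0.0, -0.066, 0.0]],
[[0.47, 0.01, 0.48], [0.0, -0.066, 0.0]],
[[0.5, 0.01, 0.45], [0.0, -0.066, 0.0]],
[[0.53, 0.01, 0.41], [0.0, -0.066, 0.0]],
[[0.56, 0.01, 0.37], [0.0, -0.066, 0.0]],
[[0.59, 0.01, 0.33], [0.0, -0.066, 0.0]],
```

send_rows --moves '[[[0.32,0,0.59],[-0.017,-0.065,-0.017]],[[0.36,0,0.57],[0,-0.066,0]],[[0.4,0,0.54],[0,-0.066,0]],[[0.44,0,0.51],[0,-0.066,0]],[[0.47,0,0.48],[0,-0.066,0]],[[0.5,0,0.45],[0,-0.066,0]],[[0.53,0,0.41],[0,-0.066,0]],[[0.5,0,0.35],[0,-0.066,0]],[[0.3,0,0.2],[0,-0.04,0]],[[0,0,0],[0,0,0]]]'

```text
clock: 11.35
tcp_pos: [0.4598, 0.2942, 0.2368]
orientation: [-0.596, -0.363, 0.385, 0.603]
contact_force: [-1.7, 0.2, 0.1]
gripper_width: 0.0472
```

```bash
cat > shot.py <<'E'
from plan import *
import sys
n=sys.argv[1]
c=robot.calibration('wrist');im=robot.capture('wrist')
np.savez(n+'.npz',**c); cv2.imwrite(f'pics/{n}.png',im[:,:,::-1])
o,p,R=state(); print(p.round(4),round(yaw(R),1),round(np.degrees(o['q'][5]),1),round(o['clock'],2))
print('timer centre px',proj(c,[.4833,.3073,.042]).round(0))
E
python3 shot.py t1
```

```text
[0.4596 0.2929 0.2366] 153.8 -36.1 11.4
timer centre px [349. 229.]
```

View pics/t1.png

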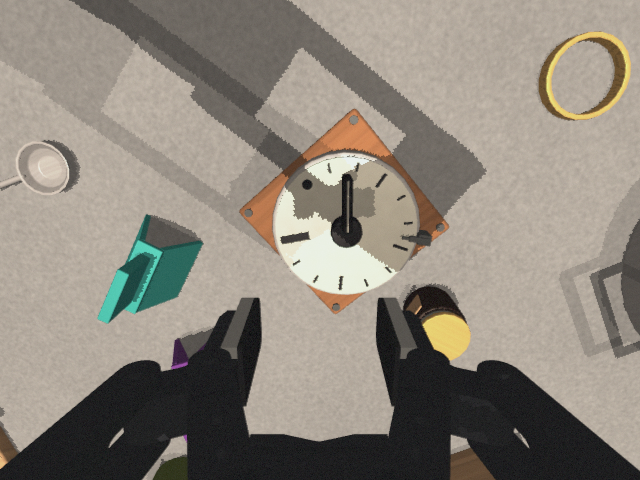

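The wrist view shows:
- timer hub at (347,231)
- pointer going up to (347,178)
- zero dot at (307,184)
- top bar at (295,239)
- clip at (420,239)
- spice jar at (445,335)

Zooming in to measure.

Run:
```python
import cv2
im=cv2.imread('pics/t1.png');cv2.imwrite('pics/t1c.png',cv2.resize(im[140:310,260:450],None,fx=3.5,fy=3.5,interpolation=cv2.INTER_CUBIC))
```

```text
(no output)
```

View pics/t1c.png

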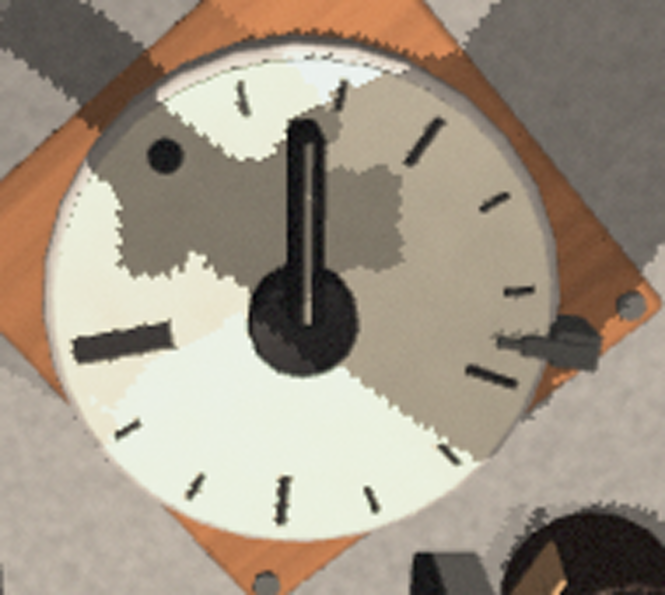

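```bash
cat > dial.py <<'E'
from plan import *
np.set_printoptions(precision=4,suppress=True)
c=dict(np.load('t1.npz'))
f=lambda x,y:(x/3.5+260-.36,y/3.5+140-.36)
r=lambda p,z:ray(c,f(*p),z)[:2]
# circle from edge points of white dial
E=[(47,300),(53,250),(75,180),(62,370),(100,440),(150,497),(200,526),(300,540),(370,530),(480,462),(555,300),(550,250),(530,195),(470,110)]
w=np.array([r(p,.042) for p in E]);q,*_=np.linalg.lstsq(np.c_[2*w,np.ones(len(w))],(w**2).sum(1),rcond=None)
print('circle',q[:2],np.sqrt(q[2]+q[:2]@q[:2]))
# lines through the centre
A=[];b=[]
for a,d in(((75,350),(172,334)),((410,162),(440,121)),((467,370),(515,384)),((284,478),(282,522))):
    a,d=r(a,.042),r(d,.042);n=np.array([-(d-a)[1],(d-a)[0]]);n/=np.linalg.norm(n);A.append(n);b.append(n@a)
C2=np.linalg.lstsq(np.array(A),np.array(b),rcond=None)[0];print('lines',C2)
hub=r((304,322),.057);print('hub',hub)
C=q[:2]
an=lambda p:np.degrees(np.arctan2(*(p-C)[::-1]))
base=[]
for n,p,qq in(('dot',(165,156),0),('15',(425,141),75),('30',(491,377),150),('45',(283,500),225),('60',(123,342),300),('25',(519,292),125),('35',(449,455),175)):
    w=r(p,.042);a=(an(w)+qq)%360;base.append(a);print(n,'zero dir',a,np.linalg.norm(w-C))
z0=np.mean(base)
for n,p,z in(('nib tip',(498,342),.047),('nib mid',(525,344),.047),('blk',(577,343),.048),('ptip',(306,125),.075),('pmid',(307,200),.075)):
    w=r(p,z);print(n,w,'ang',an(w),'q',(z0-an(w))%360,'r',np.linalg.norm(w-C))
E
python3 dial.py
```

```text
circle [0.4807 0.305 ] 0.0651439833430555
lines [0.4821 0.3024]
hub [0.4804 0.3057]
dot zero dir 195.0764085910557 0.052197788459027075
15 zero dir 193.8903365823105 0.052848976765882114
30 zero dir 194.05004284143126 0.0535821221494647
45 zero dir 195.4035751130589 0.05351875538670809
60 zero dir 195.4461970081664 0.046635227339700505
25 zero dir 193.7255176761452 0.05634942246626616
35 zero dir 194.2825740930706 0.05704452316145274
nib tip [0.5094 0.3472] ang 55.82522149220603 q 138.72830020854238 r 0.05111515179530684
nib mid [0.5129 0.3532] ang 56.30840822498077 q 138.24511347576765 r 0.05801306849278019
blk [0.518  0.3651] ang 58.215047737099134 q 136.33847396364928 r 0.07076966645217539
ptip [0.4341 0.3266] ang 155.071994067676 q 39.4815276330724 r 0.05144403686072856
pmid [0.4496 0.3197] ang 154.648096027601 q 39.90542567314739 r 0.03445129065468387
```

Run:
```python
from plan import *
S=robot.calibration('scene')
for z in (0.05,.1,.2): print(z,ray(S,(540,370),z).round(3),ray(S,(575,365),z).round(3))
line([.4512,.3205,.10],154.8,4)
```

```text
0.05 [0.636 0.525 0.05 ] [0.596 0.589 0.05 ]
0.1 [0.659 0.51  0.1  ] [0.621 0.571 0.1  ]
0.2 [0.706 0.48  0.2  ] [0.672 0.534 0.2  ]
from [0.4596 0.2929 0.2366] yaw 153.8 j6 -36.1 t 11.4
[[0.11, 0.68, 0.1], [-0.024, -0.004, -0.021]],
[[0.11, 0.68, 0.1], [0.0, -0.004, 0.0]],
[[0.11, 0.68, 0.1], [0.0, -0.004, 0.0]],
[[0.11, 0.68, 0.1], [0.0, -0.004, 0.0]],
```

send_rows --moves '[[[0.11,0.5,0.1],[-0.024,-0.004,-0.021]],[[0.11,0.7,0.1],[0,-0.004,0]],[[0.11,0.7,0.1],[0,-0.004,0]],[[0.11,0.5,0.1],[0,-0.004,0]],[[0,0,0],[0,0,0]]]'

```text
clock: 11.9
tcp_pos: [0.4497, 0.3152, 0.111]
orientation: [0.6, 0.376, -0.378, -0.597]
contact_force: [-0.7, -0.8, -0.7]
gripper_width: 0.0473
```

```bash
python3 - <<'E'
from plan import *
line([.4512,.3205,.056],154.8,3)
E
python3 shot.py t2
```

```text
from [0.4497 0.3152 0.111 ] yaw 154.4 j6 -33.4 t 11.9
[[0.04, 0.37, 0.01], [0.002, -0.002, -0.005]],
[[0.04, 0.37, 0.01], [0.0, -0.002, 0.0]],
[[0.04, 0.37, 0.01], [0.0, -0.002, 0.0]],
[0.4506 0.3152 0.1124] 154.4 -33.5 11.95
timer centre px [333. 309.]
```

View pics/t2.png

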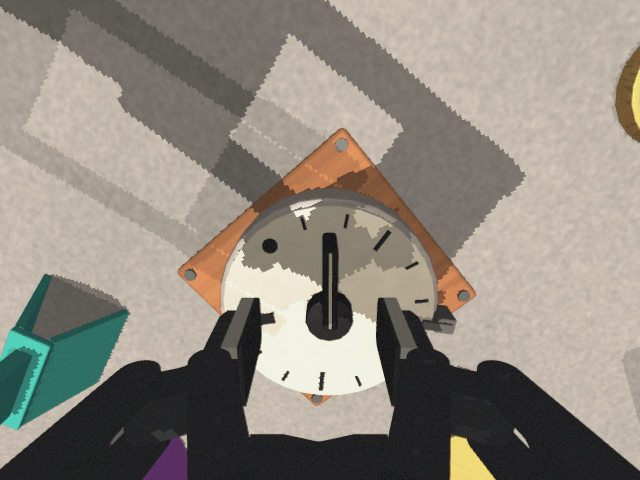

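The pointer lies between the pads, at x≈330 against a pad centre of ≈319. The planned shift brings it in. Descending.

send_rows --moves '[[[0.05,0.35,0.01],[0,0,0]],[[0.04,0.4,0.01],[0,0,0]],[[0.03,0.37,0.01],[0,0,0]],[[0,0,0],[0,0,0]]]'

```text
clock: 12.35
tcp_pos: [0.4571, 0.3191, 0.0609]
orientation: [0.602, 0.378, -0.373, -0.597]
contact_force: [-0.3, 0.2, 0.4]
gripper_width: 0.0465
```

Run:
```python
from plan import *
c=dict(np.load('t2.npz')); print('hub',ray(c,(329.5,316),.057).round(4))
line([.4512,.3205,.056],154.8,1)
```

```text
hub [0.4787 0.3066 0.057 ]
from [0.4571 0.3191 0.0609] yaw 154.1 j6 -33.0 t 12.3
[[-0.03, 0.1, 0.12], [0.009, -0.012, 0.002]],
```

send_rows --moves '[[[-0.02,0.08,0.13],[0.009,-0.01,0]],[[0,0,0],[0,0,0]],[[0,0,0],[0,0,0]],[[0,0,0],[0,0,0]],[[0,0,0],[0,0,0]],[[0,0,0],[0,0,0]]]' --hand 1 --squeeze 20

```text
clock: 12.95
tcp_pos: [0.4528, 0.3202, 0.0604]
orientation: [-0.597, -0.38, 0.376, 0.598]
contact_force: [0.7, 0.5, -4.0]
gripper_width: 0.0075
```

```bash
python3 shot.py t3
```

```text
[0.4528 0.3202 0.0605] 154.6 -33.8 13.0
timer centre px [324. 359.]
```

View pics/t3.png

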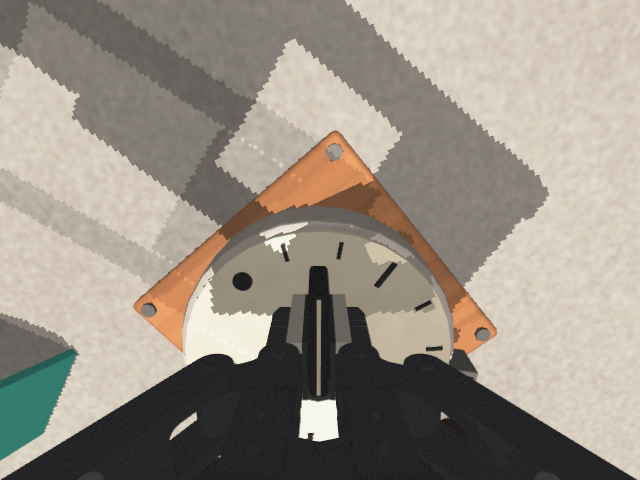

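The pointer is gripped (7.5 mm opening) and lined up with the tool. Now I'll turn it clockwise around the dial axis in arcs.

```bash
cat > arc.py <<'E'
from plan import *
import sys
C=np.array([.481,.306]); Z0=194.5
def arc(N,dq,r=.032,z=.060,flip=0):
    o,p,R=state(); y=yaw(R)-flip; f=o['contact_force']
    print('p',p.round(4),'pointer q by tool yaw',round((Z0-y)%360,1),'by pos',round((Z0-np.degrees(np.arctan2(*(p[:2]-C)[::-1])))%360,1),'r',round(np.linalg.norm(p[:2]-C),4),'j6',round(np.degrees(o['q'][5]),1),'t',round(o['clock'],2),'F',f.round(1),'w',round(o['gripper_width'],4))
    cur=p;Rc=R
    for i in range(N):
        yn=y-dq*(i+1); t=np.array([*(C+r*np.array([np.cos(np.radians(yn)),np.sin(np.radians(yn))])),z])
        if i==0 or N-i==1:
            d=Rc.T@(t-cur)/.05; rv=Ro.from_matrix(Rc.T@Rt(yn+flip)).as_rotvec(degrees=True)/60
            print(i,np.round(d,3).tolist(),np.round(rv,3).tolist())
        cur=t;Rc=Rt(yn+flip)
a=sys.argv; arc(int(a[1]),float(a[2]),flip=float(a[3]) if len(a)>3 else 0)
E
python3 arc.py 10 7.5
```

```text
p [0.4528 0.3202 0.0605] pointer q by tool yaw 39.9 by pos 41.2 r 0.0316 j6 -33.8 t 13.0 F [ 1.6  0.1 -5.5] w 0.0074
0 [0.069, 0.01, 0.004] [0.002, 0.125, 0.005]
9 [0.084, 0.0, -0.005] [0.0, 0.125, 0.0]
```

send_rows --moves '[[[0.07,0,0],[0,0.125,0.005]],[[0.084,0,-0.005],[0,0.125,0]],[[0.084,0,-0.005],[0,0.125,0]],[[0.084,0,-0.005],[0,0.125,0]],[[0.084,0,-0.005],[0,0.125,0]]]'

```text
clock: 13.5
tcp_pos: [0.4683, 0.3359, 0.0605]
orientation: [0.69, 0.16, -0.157, -0.689]
contact_force: [1.6, -0.4, -4.3]
gripper_width: 0.0072
```

```bash
python3 arc.py 9 7.5
```

```text
p [0.4683 0.3359 0.0605] pointer q by tool yaw 78.6 by pos 81.5 r 0.0325 j6 5.8 t 13.5 F [ 1.6 -0.4 -4.3] w 0.0072
0 [0.05, 0.01, -0.015] [0.002, 0.125, 0.005]
8 [0.084, 0.0, -0.005] [0.0, 0.125, 0.0]
```

Low forces, and the tool follows the arc well. Continuing.

send_rows --moves '[[[0.05,0,-0.015],[0,0.125,0.005]],[[0.084,0,-0.005],[0,0.125,0]],[[0.084,0,-0.005],[0,0.125,0]],[[0.084,0,-0.005],[0,0.125,0]],[[0.084,0,-0.005],[0,0.125,0]],[[0.084,0,-0.005],[0,0.125,0]],[[0.084,0,-0.005],[0,0.125,0]]]'

```text
clock: 14.2
tcp_pos: [0.4991, 0.3354, 0.0605]
orientation: [0.686, -0.172, 0.176, -0.685]
contact_force: [0.7, -0.1, -3.9]
gripper_width: 0.0071
```

```bash
python3 arc.py 9 7.5
```

```text
p [0.4991 0.3354 0.0605] pointer q by tool yaw 133.0 by pos 136.2 r 0.0345 j6 58.8 t 14.2 F [ 0.7 -0.1 -3.9] w 0.0071
0 [0.045, 0.01, -0.055] [0.0, 0.125, 0.006]
8 [0.084, 0.0, -0.005] [0.0, 0.125, 0.0]
```

send_rows --moves '[[[0.05,0,-0.05],[0,0.125,0.006]],[[0.084,0,-0.01],[0,0.125,0]],[[0.084,0,-0.01],[0,0.125,0]],[[0.084,0,-0.01],[0,0.125,0]],[[0.084,0,-0.01],[0,0.125,0]],[[0.084,0,-0.01],[0,0.125,0]],[[0.084,0,-0.01],[0,0.125,0]],[[0.084,0,-0.01],[0,0.125,0]],[[0.084,0,-0.01],[0,0.125,0]]]'

```text
clock: 15.1
tcp_pos: [0.5165, 0.3007, 0.0606]
orientation: [0.46, -0.533, 0.538, -0.463]
contact_force: [0.8, -1.4, -4.1]
gripper_width: 0.0074
```

```bash
python3 arc.py 2 7.5
```

```text
p [0.5165 0.3007 0.0606] pointer q by tool yaw 203.0 by pos 202.9 r 0.0359 j6 125.0 t 15.1 F [ 0.8 -1.4 -4.1] w 0.0074
0 [0.084, 0.011, -0.084] [-0.007, 0.125, 0.001]
1 [0.084, 0.0, -0.005] [0.0, 0.125, 0.0]
```

About 203° so far by tool yaw, with j6 at 125°. Now I'll release, lift, turn the tool half a turn and regrasp.

send_rows --moves '[[[0,0,0],[0,0,0]],[[0,0,0],[0,0,0]],[[0,0,0],[0,0,0]],[[0,-0.5,0],[0,0,0]],[[0,-0.6,-0.03],[-0.007,0,0]],[[0,0,-0.05],[0,-0.14,0]],[[0,0,0],[0,-0.14,0]],[[0,0,0],[0,-0.14,0]],[[0,0,0],[0,-0.14,0]]]' --hand 0.1

```text
clock: 16.0
tcp_pos: [0.5139, 0.3049, 0.122]
orientation: [-0.6, 0.37, -0.372, 0.604]
contact_force: [-0.9, -0.7, -1.2]
gripper_width: 0.0383
```

send_rows --moves '[[[0,0,0],[0,-0.14,0]],[[0,0,0],[0,-0.14,0]],[[0,0,0],[0,-0.14,0]],[[0,0,0],[0,-0.14,0]],[[0,0,0],[0,-0.14,0]],[[0,0,0],[0,-0.14,0]],[[0,0,0],[0,-0.14,0]],[[0,0,0],[0,-0.14,0]],[[0,0,0],[0,-0.14,0]],[[0,0,0],[0,-0.14,0]]]'

```text
clock: 17.0
tcp_pos: [0.5154, 0.31, 0.1268]
orientation: [-0.691, -0.144, 0.134, 0.696]
contact_force: [0.0, -0.7, 0.4]
gripper_width: 0.0382
```

Run:
```python
from plan import *
# pointer now at world angle 194.5-203=-8.5 ; flipped yaw 171.5
line([.5135,.3007,.115],171.5,7)
```

```text
from [0.5154 0.31   0.1268] yaw 112.6 j6 4.2 t 17.0
[[-0.02, 0.03, -0.02], [-0.002, -0.14, 0.015]],
[[-0.02, 0.03, -0.02], [0.0, -0.14, 0.0]],
[[-0.02, 0.03, -0.02], [0.0, -0.14, 0.0]],
[[-0.02, 0.03, -0.01], [0.0, -0.14, 0.0]],
[[-0.02, 0.03, -0.01], [0.0, -0.14, 0.0]],
[[-0.03, 0.03, -0.01], [0.0, -0.14, 0.0]],
[[-0.03, 0.03, -0.0], [0.0, -0.14, 0.0]],
```

send_rows --moves '[[[-0.02,0.03,-0.02],[0,-0.14,0.015]],[[-0.02,0.03,-0.02],[0,-0.14,0]],[[-0.02,0.03,-0.02],[0,-0.14,0]],[[-0.02,0.03,0],[0,-0.14,0]],[[-0.02,0.03,0],[0,-0.14,0]],[[-0.03,0.03,0],[0,-0.14,0]],[[-0.03,0.03,0],[0,-0.14,0]],[[0,0,0],[0,0,0]]]'

```text
clock: 17.8
tcp_pos: [0.5132, 0.3052, 0.1193]
orientation: [-0.529, -0.471, 0.465, 0.531]
contact_force: [0.5, -0.7, 0.3]
gripper_width: 0.0383
```

```bash
python3 shot.py t4
python3 - <<'E'
from plan import *
line([.5135,.3007,.06],171.5,4)
E
```

```text
[0.5134 0.3054 0.1195] 172.7 -56.3 17.85
timer centre px [316. 204.]
from [0.5134 0.3054 0.1195] yaw 172.7 j6 -56.3 t 17.9
[[-0.02, 0.3, -0.0], [0.004, 0.005, 0.007]],
[[-0.02, 0.3, -0.0], [0.0, 0.005, 0.0]],
[[-0.02, 0.3, -0.0], [0.0, 0.005, 0.0]],
[[-0.02, 0.3, -0.0], [0.0, 0.005, 0.0]],
```

View pics/t4.png

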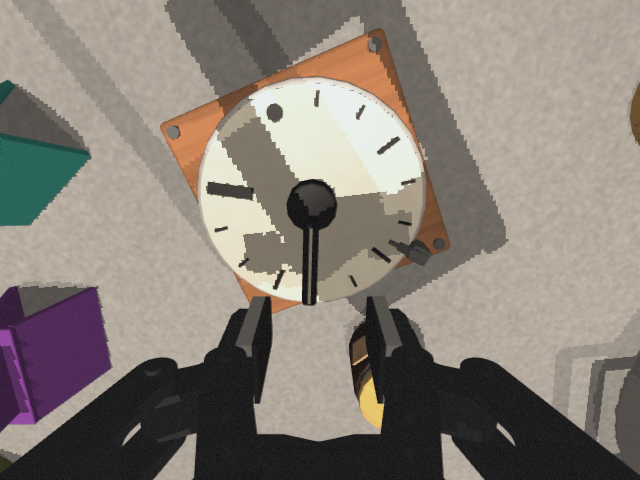

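The wrist view shows the pointer toward the 40-minute mark: hub at (312,204), tip at (310,303). The clip is at (412,250) and the pads straddle the pointer. The spice jar is still standing at (375,370).

Run:
```python
from plan import *
np.set_printoptions(precision=4,suppress=True)
c=dict(np.load('t4.npz'))
h=ray(c,(312,204),.057);t=ray(c,(310,301),.075);m=ray(c,(310.5,240),.075)
C=np.array([.481,.306,0])
print(h,t,m,'hub-tip ang',np.degrees(np.arctan2(*(t-h)[[1,0]])),'from m',np.degrees(np.arctan2(*(t-m)[[1,0]])),np.linalg.norm((t-h)[:2]))
print('dot',ray(c,(275,113),.042),'clip nib',ray(c,(391,243),.047),'blk',ray(c,(415,252),.048))
line([.5135,.3015,.060],171.5,4)
```

```text
[0.4793 0.3056 0.057 ] [0.5275 0.2984 0.075 ] [0.4935 0.3032 0.075 ] hub-tip ang -8.436009807077223 from m -7.875815322674881 0.048803705071155584
dot [0.4306 0.2917 0.042 ] clip nib [0.5105 0.3481 0.047 ] blk [0.5175 0.3615 0.048 ]
from [0.5134 0.3054 0.1195] yaw 172.7 j6 -56.3 t 17.9
[[-0.02, 0.3, -0.0], [0.004, 0.005, 0.007]],
[[-0.02, 0.3, -0.0], [0.0, 0.005, 0.0]],
[[-0.02, 0.3, -0.0], [0.0, 0.005, 0.0]],
[[-0.02, 0.3, -0.0], [0.0, 0.005, 0.0]],
```

send_rows --moves '[[[-0.03,0.3,0],[0,0.005,0.007]],[[-0.03,0.3,0],[0,0.005,0]],[[-0.03,0.3,0],[0,0.005,0]],[[-0.02,0.28,0],[0,0.005,0]],[[0,0,0],[0,0,0]]]'

```text
clock: 18.35
tcp_pos: [0.5133, 0.3009, 0.0567]
orientation: [0.54, 0.46, -0.457, -0.537]
contact_force: [-0.8, -0.4, 0.6]
gripper_width: 0.0385
```

Run:
```python
from plan import *
line([.5135,.3005,.060],171.7,1)
```

```text
from [0.5133 0.3009 0.0567] yaw 170.9 j6 -54.3 t 18.4
[[-0.01, -0.07, -0.01], [0.005, -0.014, 0.0]],
```

send_rows --moves '[[[0,-0.06,0],[0,-0.01,0]],[[0,0,0],[0,0,0]],[[0,0,0],[0,0,0]],[[0,0,0],[0,0,0]],[[0,0,0],[0,0,0]]]' --hand 1

```text
clock: 18.85
tcp_pos: [0.513, 0.301, 0.0593]
orientation: [0.538, 0.462, -0.46, -0.535]
contact_force: [1.0, 0.6, -4.4]
gripper_width: 0.0072
```

```bash
python3 arc.py 9 7.5 180
```

```text
p [0.513  0.301  0.0593] pointer q by tool yaw 203.1 by pos 203.4 r 0.0324 j6 -54.8 t 18.85 F [ 1.   0.6 -4.4] w 0.0072
0 [-0.081, -0.014, 0.013] [0.005, 0.125, -0.0]
8 [-0.084, 0.0, 0.005] [0.0, 0.125, 0.0]
```

send_rows --moves '[[[-0.081,-0.01,0.01],[0,0.125,0]],[[-0.084,0,0.008],[0,0.125,0]],[[-0.084,0,0.008],[0,0.125,0]],[[-0.084,0,0.008],[0,0.125,0]],[[-0.084,0,0.008],[0,0.125,0]],[[-0.084,0,0.008],[0,0.125,0]],[[-0.084,0,0.008],[0,0.125,0]]]'

```text
clock: 19.55
tcp_pos: [0.4968, 0.2787, 0.0593]
orientation: [0.688, 0.167, -0.162, -0.687]
contact_force: [0.8, 0.4, -5.4]
gripper_width: 0.0072
```

```bash
python3 arc.py 9 7.5 180
```

```text
p [0.4968 0.2787 0.0593] pointer q by tool yaw 257.6 by pos 254.4 r 0.0316 j6 -1.6 t 19.55 F [ 0.8  0.4 -5.4] w 0.0072
0 [-0.119, -0.015, -0.004] [0.003, 0.125, 0.007]
8 [-0.084, 0.0, 0.005] [0.0, 0.125, 0.0]
```

send_rows --moves '[[[-0.11,-0.01,0],[0,0.125,0.005]],[[-0.084,0,0.005],[0,0.125,0]],[[-0.084,0,0.005],[0,0.125,0]],[[-0.084,0,0.005],[0,0.125,0]],[[-0.084,0,0.005],[0,0.125,0]],[[-0.084,0,0.005],[0,0.125,0]],[[-0.05,0,0],[0,0.08,0]],[[0,0,0],[0,0,0]]]'

```text
clock: 20.35
tcp_pos: [0.4703, 0.2783, 0.0592]
orientation: [-0.689, 0.151, -0.156, 0.691]
contact_force: [0.8, 0.1, -5.4]
gripper_width: 0.007
```

```bash
python3 arc.py 9 -7.5 180; python3 shot.py t5
python3 - <<'E'
from plan import *
s=robot.capture('side')[:,:,::-1]
cv2.imwrite('pics/t5s.png',cv2.resize(s[150:270,180:340],None,fx=4,fy=4,interpolation=cv2.INTER_CUBIC))
E
```

```text
p [0.4703 0.2783 0.0592] pointer q by tool yaw 309.6 by pos 305.7 r 0.0297 j6 51.6 t 20.35 F [ 0.8  0.1 -5.4] w 0.007
0 [0.044, -0.015, -0.042] [-0.003, -0.125, 0.007]
8 [0.084, 0.0, 0.005] [0.0, -0.125, 0.0]
[0.4703 0.2783 0.0592] 65.0 51.5 20.4
timer centre px [320. 226.]
```

View pics/t5.png

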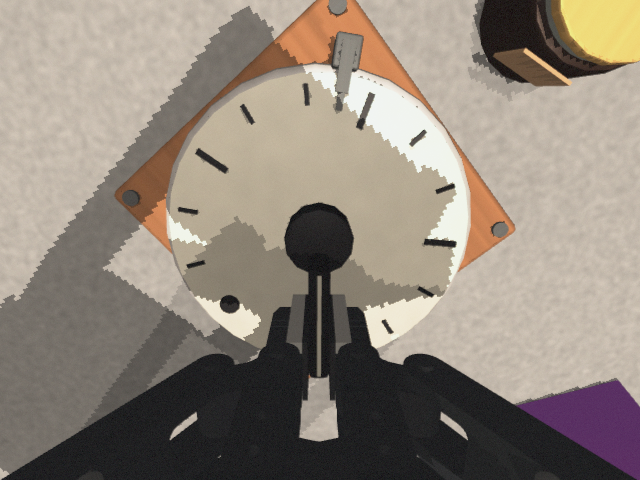

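View pics/t5s.png

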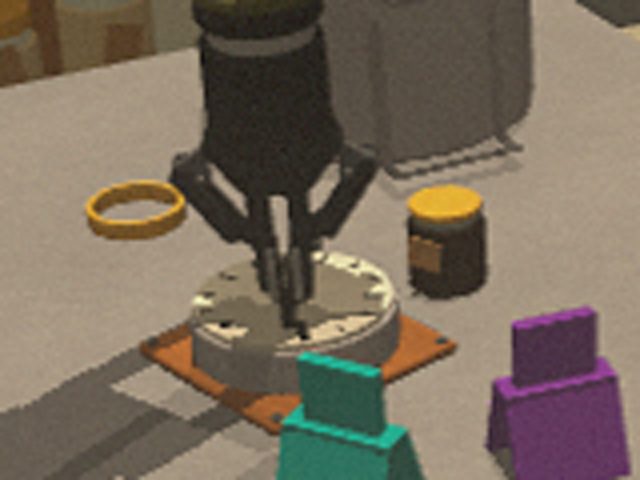

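Run:
```python
from plan import *
np.set_printoptions(precision=4,suppress=True)
c=dict(np.load('t5.npz'))
h=ray(c,(319,238),.057);t=ray(c,(319.5,374),.075);m=ray(c,(319,290),.075)
print('hub',h,'tip',t,'p ang',np.degrees(np.arctan2(*(t-h)[[1,0]])),np.degrees(np.arctan2(*(t-m)[[1,0]])))
r=lambda p,z=.042:ray(c,p,z)[:2]
# centre by circle of marks' outer lines: long marks 15 and 45 and 30
A=[];b=[]
for a,d in(((197,151),(227,171)),((372,94),(361,128)),((424,242),(456,243))):
    a,d=r(a),r(d);n=np.array([-(d-a)[1],(d-a)[0]]);n/=np.linalg.norm(n);A.append(n);b.append(n@a)
C2=np.linalg.lstsq(np.array(A),np.array(b),rcond=None)[0];print('lines C',C2)
for C in (C2,h[:2],np.array([.481,.306])):
  an=lambda p:np.degrees(np.arctan2(*(p-C)[::-1]))
  z=[(an(r(p))+q)%360 for p,q in (((230,304),0),((196,264),25),((188,211),50),((212,161),75),((247,114),100),((306,94),125),((366,111),150),((418,137),175),((445,188),200),((440,243),225),((426,291),250),((387,326),275))]
  print(np.round(z,1),'clip q nib',(np.mean(z)-an(r((339.5,104),.047)))%360,'blk',(np.mean(z)-an(r((347,52),.048)))%360,'blk local',(z[6]-an(r((347,52),.048)))%360)
  print(' ptr q',(np.mean(z)-an(t[:2]))%360)
```

```text
hub [0.4823 0.3069 0.057 ] tip [0.4614 0.262  0.075 ] p ang -115.00689027171569 -114.72504947525968
lines C [0.4832 0.3011]
[190.8 191.6 193.2 194.6 196.4 197.8 198.5 199.1 198.7 197.2 195.9 193.6] clip q nib 135.541383807854 blk 136.20437048656441 blk local 139.11705377239076
 ptr q 314.6420460988297
[196.8 197.1 197.4 196.9 196.2 195.2 193.6 193.3 192.8 192.2 193.2 193.5] clip q nib 138.80519631529884 blk 138.45801358178136 blk local 137.1928061131296
 ptr q 309.8532800395722
[196.4 196.  195.9 195.2 194.7 194.1 193.2 193.7 193.8 193.7 194.8 195. ] clip q nib 139.37657045177843 blk 138.8555230604696 blk local 137.38702907575635
 ptr q 308.6916340282727
```

The pointer is at about 309–310°, past the 300° bar. I'll wind about 5° further for margin (the hard stop is at 325°), then turn back.

send_rows --moves '[[[-0.05,0,0.03],[0,0.08,0]],[[0,0,0],[0,0,0]]]'

```text
clock: 20.65
tcp_pos: [0.4681, 0.2794, 0.0592]
orientation: [0.684, -0.179, 0.183, -0.683]
contact_force: [1.2, 2.3, -6.2]
gripper_width: 0.0074
```

```bash
python3 arc.py 9 -7.5 180
```

```text
p [0.4681 0.2794 0.0592] pointer q by tool yaw 314.2 by pos 310.3 r 0.0295 j6 56.4 t 20.65 F [ 1.2  2.3 -6.2] w 0.0074
0 [0.044, -0.015, -0.046] [-0.001, -0.125, 0.006]
8 [0.084, 0.0, 0.005] [0.0, -0.125, 0.0]
```

send_rows --moves '[[[0.05,-0.01,-0.04],[0,-0.125,0.005]],[[0.08,0,0.005],[0,-0.125,0]],[[0.08,0,0.005],[0,-0.125,0]],[[0.08,0,0.005],[0,-0.125,0]],[[0.08,0,0.005],[0,-0.125,0]],[[0.08,0,0.005],[0,-0.125,0]],[[0.08,0,0.005],[0,-0.125,0]],[[0.08,0,0.005],[0,-0.125,0]]]'

```text
clock: 21.45
tcp_pos: [0.4999, 0.2805, 0.0593]
orientation: [-0.675, -0.209, 0.205, 0.678]
contact_force: [0.2, 0.4, -3.9]
gripper_width: 0.0073
```

```bash
python3 arc.py 9 -7.5 180
```

```text
p [0.4999 0.2805 0.0593] pointer q by tool yaw 250.5 by pos 247.9 r 0.0318 j6 -9.2 t 21.45 F [ 0.2  0.4 -3.9] w 0.0073
0 [0.055, -0.014, 0.0] [-0.002, -0.125, 0.006]
8 [0.084, 0.0, 0.005] [0.0, -0.125, 0.0]
```

send_rows --moves '[[[0.055,-0.01,0],[0,-0.125,0.005]],[[0.084,0,0.005],[0,-0.125,0]],[[0.084,0,0.005],[0,-0.125,0]],[[0.084,0,0.005],[0,-0.125,0]],[[0.084,0,0.005],[0,-0.125,0]],[[0.084,0,0.005],[0,-0.125,0]],[[0.084,0,0.005],[0,-0.125,0]],[[0.084,0,0.005],[0,-0.125,0]],[[0.084,0,0.005],[0,-0.125,0]]]'

```text
clock: 22.35
tcp_pos: [0.5123, 0.3138, 0.0593]
orientation: [0.424, 0.565, -0.564, -0.428]
contact_force: [-1.2, -1.5, -3.9]
gripper_width: 0.0078
```

```bash
python3 arc.py 5 -7.5 180
```

```text
p [0.5123 0.3138 0.0593] pointer q by tool yaw 178.6 by pos 180.6 r 0.0322 j6 -78.8 t 22.35 F [-1.2 -1.5 -3.9] w 0.0078
0 [0.106, -0.014, 0.009] [-0.001, -0.125, 0.005]
4 [0.084, 0.0, 0.005] [0.0, -0.125, 0.0]
```

send_rows --moves '[[[0.1,-0.01,0.009],[0,-0.125,0.005]],[[0.084,0,0.005],[0,-0.125,0]],[[0.084,0,0.005],[0,-0.125,0]],[[0.084,0,0.005],[0,-0.125,0]],[[0.04,0,0],[0,-0.06,0]],[[0,0,0],[0,0,0]]]'

```text
clock: 22.95
tcp_pos: [0.5017, 0.3295, 0.0593]
orientation: [-0.229, -0.668, 0.67, 0.23]
contact_force: [-0.6, -0.2, -3.6]
gripper_width: 0.0076
```

```bash
python3 arc.py 1 -3 180;python3 shot.py t6
```

```text
p [0.5017 0.3295 0.0593] pointer q by tool yaw 142.3 by pos 145.9 r 0.0313 j6 -112.8 t 22.95 F [-0.6 -0.2 -3.6] w 0.0076
0 [0.073, -0.014, -0.014] [-0.002, -0.05, 0.0]
[0.5018 0.3294 0.0593] -128.0 -112.7 23.0
timer centre px [318. 239.]
```

View pics/t6.png

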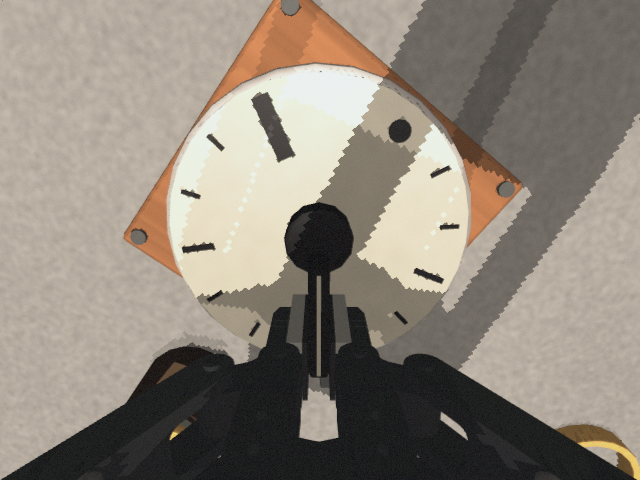

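The bar is at (272,127) and the dot at (400,131). The clip is hidden under the hand. About 3.5° more, then I'll release and look.

send_rows --moves '[[[0.05,0,0],[0,-0.05,0]],[[0,0,0],[0,0,0]]]'

```text
clock: 23.2
tcp_pos: [0.5005, 0.3304, 0.0593]
orientation: [-0.212, -0.674, 0.675, 0.212]
contact_force: [-0.7, 0.7, -3.0]
gripper_width: 0.0075
```

```bash
python3 arc.py 1 -3 180
```

```text
p [0.5005 0.3304 0.0593] pointer q by tool yaw 139.4 by pos 143.2 r 0.0312 j6 -115.6 t 23.2 F [-0.7  0.7 -3. ] w 0.0075
0 [0.075, -0.014, -0.016] [-0.002, -0.05, -0.001]
```

send_rows --moves '[[[0,0,0],[0,0,0]],[[0,0,0],[0,0,0]],[[0,0,0],[0,0,0]],[[0,-0.4,0],[0,0,0]],[[0,-0.7,0],[0,0,0]],[[0,-0.7,0],[0,0,0]],[[0,-0.5,0],[0,0,0]],[[0,0,0],[0,0,0]]]' --hand 0.1

```text
clock: 24.0
tcp_pos: [0.5027, 0.3316, 0.1804]
orientation: [0.215, 0.674, -0.673, -0.213]
contact_force: [-0.3, -0.5, -0.2]
gripper_width: 0.0382
```

```bash
python3 shot.py t7
python3 - <<'E'
import cv2
im=cv2.imread('pics/t7.png');cv2.imwrite('pics/t7c.png',cv2.resize(im[100:320,200:440],None,fx=2.7,fy=2.7,interpolation=cv2.INTER_CUBIC))
E
```

```text
[0.5019 0.3311 0.1787] -125.2 -115.3 24.05
timer centre px [320. 184.]
```

View pics/t7.png

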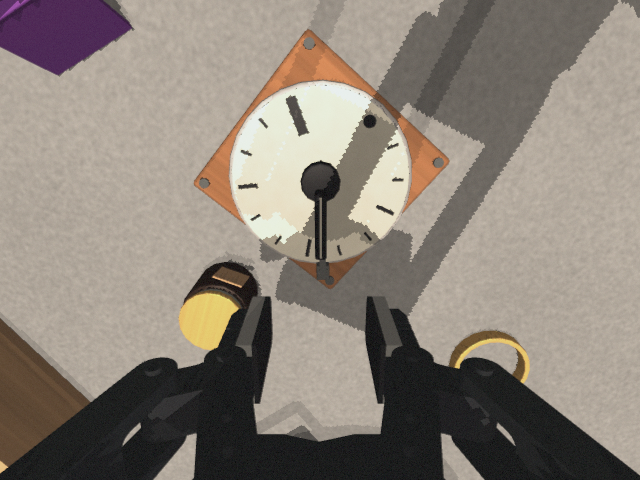

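View pics/t7c.png

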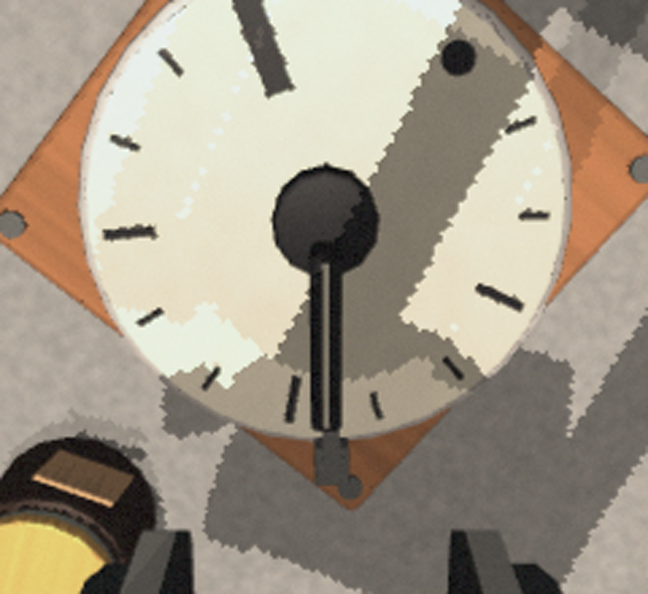

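The pointer covers the nib and points almost at the clip block. In the crop, the hub is at (326,220), the tip at (326,425) and the block at (332,458). Calculating the remaining angle.

Run:
```python
from plan import *
np.set_printoptions(precision=4,suppress=True)
c=dict(np.load('t7.npz'))
f=lambda x,y:(x/2.7+200-.32,y/2.7+100-.32)
ang=lambda a,b:np.degrees(np.arctan2(*(b-a)[[1,0]]))
h=ray(c,f(326,218),.057);m=ray(c,f(326,300),.075);t=ray(c,f(326.5,425),.075)
print('hub',h,'tip',t,'ang hub-tip',ang(h,t),'edge',ang(m,t))
for p in ((331.5,458),(331.5,445),(331,478)):
    b=ray(c,f(*p),.048);print('blk',b,ang(h,b),np.linalg.norm((b-h)[:2]), 'vs C(.4815,.3062)',ang(np.array([.4815,.3062,0]),b))
print('tip vs C',ang(np.array([.4815,.3062,0]),t))
print(-c['R'].T@c['t'])
```

```text
hub [0.48   0.3036 0.057 ] tip [0.5084 0.344  0.075 ] ang hub-tip 54.97355814100193 edge 55.10878390570048
blk [0.5188 0.3615 0.048 ] 56.18646145132969 0.06972312251186916 vs C(.4815,.3062) 55.993175410869085
blk [0.5165 0.3582 0.048 ] 56.25914063608331 0.06576356242101167 vs C(.4815,.3062) 56.057161132922744
blk [0.5225 0.3665 0.048 ] 55.98096849776611 0.0758769340571354 vs C(.4815,.3062) 55.79547570655794
tip vs C 54.61650559146261
[0.4546 0.2661 0.3228]
```

Run:
```python
from plan import *
s=robot.capture('scene')[:,:,::-1];d=robot.capture('side')[:,:,::-1]
f=lambda im,x,y,w,h,k:cv2.resize(im[y:y+h,x:x+w],None,fx=k,fy=k,interpolation=cv2.INTER_CUBIC)
cv2.imwrite('pics/t8.png',np.vstack([f(s,400,230,110,85,7)]));cv2.imwrite('pics/t8d.png',f(d,210,150,100,110,5))
```

```text
(no output)
```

View pics/t8.png

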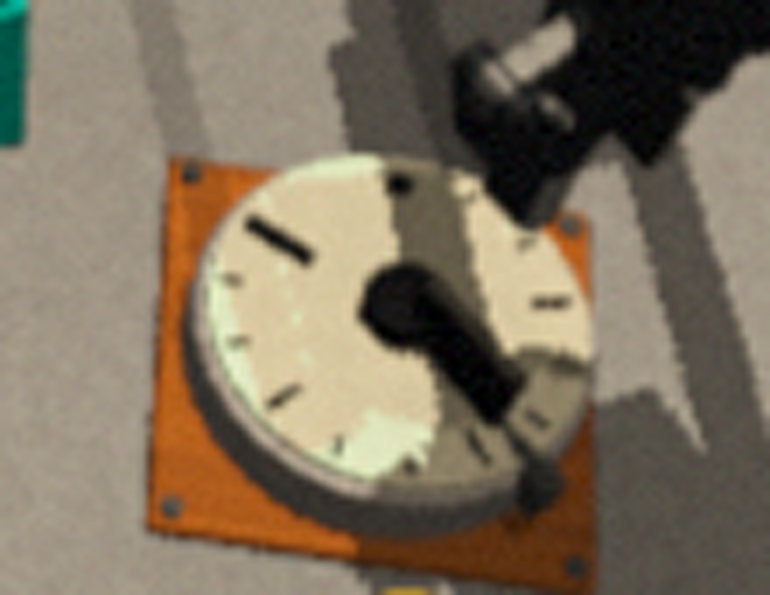

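View pics/t8d.png

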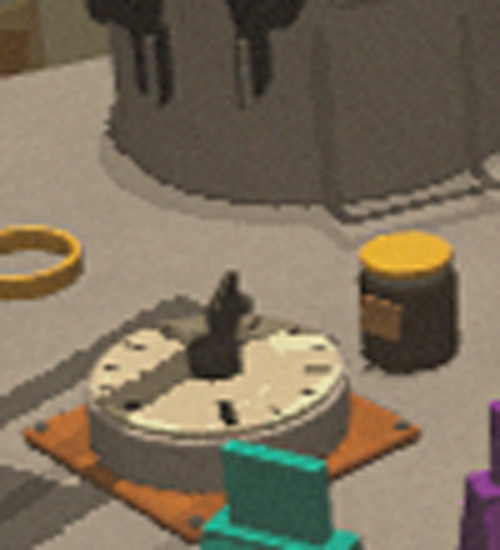

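By the wrist view, the clip lies at 56.1° and the pointer at 55.0°, so it is about 1.1° (1 mm at the tip) short of the clip. Time is at 24 s, so I'll regrasp and trim it.

Run:
```python
from plan import *
line([.5001,.3308,.0595],-123.8,4)
```

```text
from [0.4998 0.3299 0.1756] yaw -125.2 j6 -115.3 t 24.1
[[0.0, 0.58, -0.0], [-0.006, -0.006, 0.002]],
[[0.0, 0.58, -0.0], [0.0, -0.006, 0.0]],
[[0.0, 0.58, -0.0], [0.0, -0.006, 0.0]],
[[0.0, 0.58, -0.0], [0.0, -0.006, 0.0]],
```

send_rows --moves '[[[0,0.5,0],[-0.006,-0.006,0]],[[0,0.6,0],[0,-0.006,0]],[[0,0.6,0],[0,-0.006,0]],[[0,0.5,0],[0,-0.006,0]],[[0,0.1,0],[0,0,0]],[[0,0,0],[0,0,0]]]'

```text
clock: 24.75
tcp_pos: [0.494, 0.3269, 0.0489]
orientation: [-0.201, -0.673, 0.68, 0.21]
contact_force: [-0.2, -0.1, 0.2]
gripper_width: 0.0382
```

Run:
```python
from plan import *
line([.5001,.3308,.0595],-123.8,1)
```

```text
from [0.494  0.3269 0.0489] yaw -123.8 j6 -117.0 t 24.8
[[-0.06, -0.21, -0.13], [-0.011, -0.0, 0.008]],
```

send_rows --moves '[[[-0.06,-0.21,-0.13],[-0.01,0,0.008]],[[0,0,0],[0,0,0]]]'

```text
clock: 24.95
tcp_pos: [0.5009, 0.331, 0.0602]
orientation: [-0.206, -0.676, 0.677, 0.206]
contact_force: [1.0, -0.3, -0.5]
gripper_width: 0.0383
```

Run:
```python
from plan import *
line([.5001,.3308,.0595],-123.8,1)
```

```text
from [0.5009 0.331  0.0602] yaw -123.8 j6 -116.7 t 24.9
[[0.01, 0.01, 0.01], [-0.001, -0.001, -0.0]],
```

send_rows --moves '[[[0.01,0,0],[0,0,0]],[[0,0,0],[0,0,0]],[[0,0,0],[0,0,0]],[[0,0,0],[0,0,0]],[[0,0,0],[0,0,0]]]' --hand 1

```text
clock: 25.45
tcp_pos: [0.5017, 0.3328, 0.0634]
orientation: [0.207, 0.678, -0.675, -0.205]
contact_force: [0.6, 1.0, -1.9]
gripper_width: 0.0072
```

Run:
```python
from plan import *
line([.5001,.3308,.0595],-123.8,1)
```

```text
from [0.5017 0.3328 0.0634] yaw -123.9 j6 -116.6 t 25.4
[[0.0, 0.08, 0.05], [0.005, -0.001, -0.002]],
```

Gripped at a tool yaw of −123.9°, which puts the pointer at 56.1°. Releasing and lifting to check.

send_rows --moves '[[[0,0,0],[0,0,0]],[[0,0,0],[0,0,0]],[[0,0,0],[0,0,0]],[[0,-0.4,0],[0,0,0]],[[0,-0.7,0],[0,0,0]],[[0,-0.7,0],[0,0,0]],[[0,-0.5,0],[0,0,0]],[[0,0,0],[0,0,0]]]' --hand 0.1

```text
clock: 26.25
tcp_pos: [0.5016, 0.3315, 0.1826]
orientation: [0.207, 0.677, -0.676, -0.204]
contact_force: [0.5, 0.4, -0.3]
gripper_width: 0.0385
```

```bash
python3 shot.py t9
python3 - <<'E'
import cv2
im=cv2.imread('pics/t9.png');cv2.imwrite('pics/t9c.png',cv2.resize(im[100:320,200:440],None,fx=2.7,fy=2.7,interpolation=cv2.INTER_CUBIC))
E
```

```text
[0.5008 0.331  0.1809] -123.8 -116.7 26.3
timer centre px [320. 184.]
```

View pics/t9c.png

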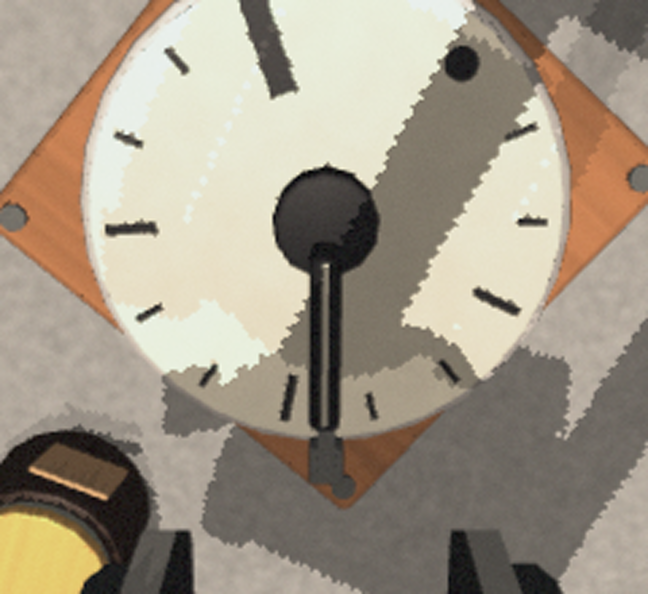

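The clip block, at (326,458) in the crop, is now in line with the hub at (326,220) and the tip at (325,427). I'll move up clear and check everything before handing in.

send_rows --moves '[[[0,-0.6,0],[0,0,0]],[[0,-0.8,0],[0,0,0]],[[0,-0.6,0],[0,0,0]],[[0,0,0],[0,0,0]],[[0,0,0],[0,0,0]]]'

```text
clock: 26.8
tcp_pos: [0.497, 0.3286, 0.2757]
orientation: [-0.203, -0.673, 0.68, 0.209]
contact_force: [0.4, 0.4, -0.5]
gripper_width: 0.0384
```

Run:
```python
from plan import *
s=robot.capture('scene')[:,:,::-1];d=robot.capture('side')[:,:,::-1]
cv2.imwrite('pics/f_s.png',s);cv2.imwrite('pics/f_d.png',d)
f=lambda im,x,y,w,h,k:cv2.resize(im[y:y+h,x:x+w],None,fx=k,fy=k,interpolation=cv2.INTER_CUBIC)
cv2.imwrite('pics/f_c.png',np.hstack([f(s,180,120,100,120,4),f(d,340,250,100,120,4)]))
```

```text
(no output)
```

View pics/f_s.png

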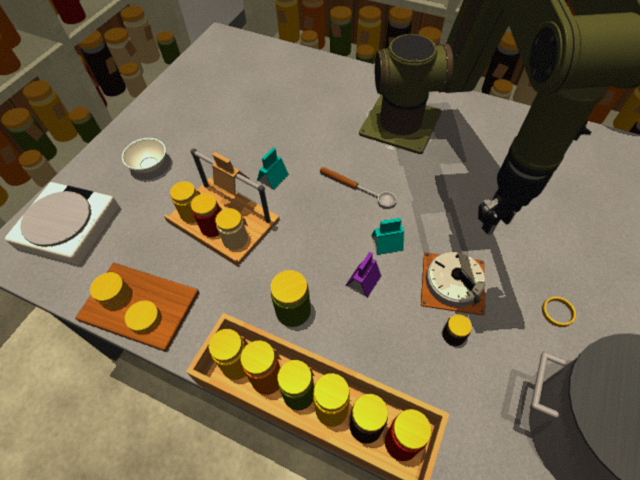

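View pics/f_c.png

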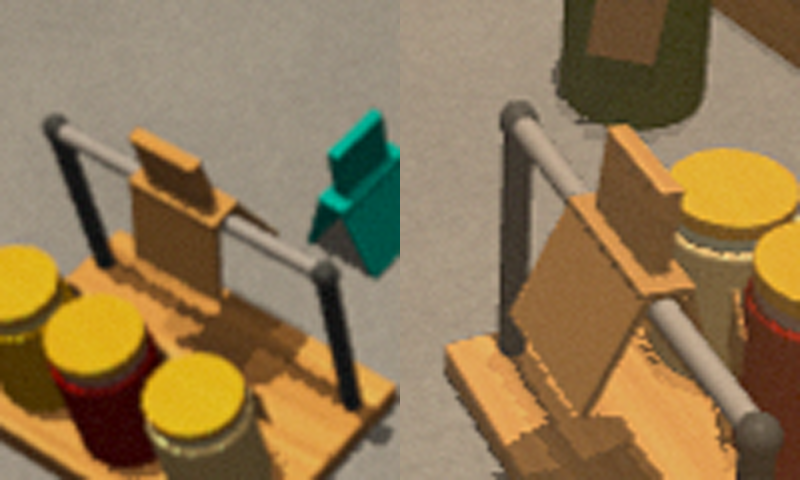

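The jars are all upright and in place, the look-alikes are untouched, and the tag hangs where I left it. I'll measure how it sits and whether it has moved since release.

Run:
```python
from plan import *
np.set_printoptions(precision=4,suppress=True)
S=robot.calibration('scene');D=robot.calibration('side')
s=lambda x,y:(x/4+180-.4,y/4+120-.4); d=lambda x,y:((x-400)/4+340-.4,y/4+250-.4)
# spine top ends: scene (-y end)(134,132), (+y end)(200,165)top-face outer edge ; side: +y end (618,127), -y end (680,190)
a=tri(S,s(137,136),D,d(672,191)); b=tri(S,s(199,170),D,d(614,131))
print(a,b); m=(a[0]+b[0])/2; print('spine top mid',m)
A=np.array([.4771,-.4065,.152]);B=np.array([.5131,-.1906,.152]);u=(B-A)/np.linalg.norm(B-A);M=(A+B)/2
v=m-M; n=np.array([u[1],-u[0],0]);print('along rail',v@u,'behind',v@n,'up',v[2],'tilt deg',np.degrees(np.arctan2(v@n,v[2])))
x=cv2.absdiff(cv2.imread('pics/c9.png'),cv2.imread('pics/f_c.png'))
print(robot.get_obs()['contact_force'])
```

```text
(array([ 0.4983, -0.3204,  0.1975]), [array([-0.5,  0.2]), array([-0.6, -0.1])]) (array([ 0.5048, -0.2728,  0.1955]), [array([-0.3,  0.1]), array([-0.3, -0.1])])
spine top mid [ 0.5015 -0.2966  0.1965]
along rail 0.0029875517284490096 behind 0.006033575866792842 up 0.044511572721822795 tilt deg 7.719434830607616
[ 0.6876  0.1456 -0.6104]
```

Run:
```python
from workcell import robot
print(robot.sign_off(), robot.get_obs()['clock'])
```

```text
the job is handed in; nothing more can be done
the job is handed in; nothing more can be done
```

The job is done and handed in at about 27 s of the 67 s limit; no verdict is reported.

**Tag:** I set the brown tag astride the rail and let go. It hangs about 3 mm from the middle between the posts. It looks unchanged between the picture just after release and the last one. It leans about 8° toward the jars but does not touch them.

**Timer:** I gripped the pointer with the fingertips and wound it clockwise past the broad bar at 300°. A picture showed it at about 309–310°, and I turned it on to about 314° by tool angle. I then turned it back to the clip, which sits at about 139° (28 minutes). The first release was about 1° off, so I regrasped and trimmed it. The last wrist picture shows the hub, pointer tip and clip in line to well under 1°.

**Last checks:** In the final picture every jar stands where it was, the turquoise and purple look-alikes are untouched, and the open hand is clear of everything. The wrist force never read above about 11 N.

**Disagreements:**
- The views differed by about 2 mm on the dial centre and about 2° on the clip angle, so I relied on the pointer and clip seen in the same picture.
- The tag's spine top measured about 4 mm lower than expected, which I put down to picking corners in the crops. I did not measure it again.

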